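# Set the thumbwheel of a mixer's timer module and fit it

## Task

Fit the timer module into the bay of the mixer and have its numbered thumbwheel set to 6. The holder leaves only the module's long sides free and the bay leaves only its ends free, so lift it out, stand it upright on the open bench and let go, then take it afresh by its ends and lower it right down into the bay; roll the wheel with a fingertip until the 6 is squarely on top between the two index marks. Leave the sample cup standing.

Things in the scene. Friction and masses are not known exactly. Their poses are not given: they have to be found in the camera images.
- module: timer module, loose, 0.2 to 0.33 kg: a grey upright box 58 mm long (its x) by 38 mm wide (its y) by 44 mm high, with a black numbered thumbwheel standing out of the middle of its top. Origin: centre of its underside; z up. It starts upright in the holder. Either way round is right in the bay.
- wheel_top (a point): highest point of the thumbwheel, 58 mm above the module's underside, in the middle of its top. The wheel stands 14 mm out of the box; two small index cheeks beside it reach 7 mm above the box. Its rim grips: pressed from above with a few newtons and drawn along the module's x, its top goes with the finger, 22 mm of travel a radian.
- wheel_axle (a point): centre of the thumbwheel, 36 mm above the module's underside; the axle lies along the module's y. Wheel 44 mm in diameter, 16 mm wide, held by light friction (0.015 N m, under 1 N at the rim): it stays where it is left. Its rim bears white digits 0 to 9; the digit on top is the one set, its upper edge to the module's +x.
- wheel (a joint): turn of the thumbwheel in rad, from 0 (digit 0 on top) to 5.655 (digit 9 on top), one digit every 0.628; digit 6 is 3.770. It grows as the top of the wheel moves to the module's +x; stops at both ends of the range. It starts between 0.5 and 2.0.
- holder: fixed grey storage holder; the module starts in it, x along its x. Origin: centre of its underside. Base plate 90 (x) by 56 by 6 mm, the module stands on it; a wall at each end (inner faces 63 mm apart in x, 6 mm thick, 44 mm wide, top 51 mm above the bench, 1 mm above the box), a low rib along each long side (inner faces 43 mm apart, top 10 mm above the bench). Long sides else free.
- mixer: fixed white bench mixer, module bay at its front (-x). Origin: under the bay's centre, at bench height. Module's x goes along mixer's y. Walls along the long sides: inner faces 43 mm apart in x, 6 mm thick, 62 mm long, top 51 mm above the bench; low ribs across the ends: inner faces 64 mm apart in y, top 10 mm. Ends else free. Body behind: 28 to 139 mm in +x, 130 mm wide, 58 mm high.
- bay (a point): centre of the bay's floor, 6 mm above the bench; axes as the mixer's. The module's origin comes here when it is fully down.
- cup: white sample cup with a white lid, 64 mm in diameter and 73 mm high, loose, on the bench between the holder and the mixer and farther from the robot. Origin: centre of its underside. A bystander: leave it standing.
Not all that is in view belongs to the job. What is shaped like the module but blue or green is not meant.

How it is judged (in metres and radians):
On the way:
1. the module stands upright on the open bench, let go (height (world z) of module below 0.003 m and angle between module's own z axis and vertical below 0.05 rad and contact force between the fingers and module below 0.1 N), for 0.2 s.
At the end, for the whole second after the job is handed in: The module stands in the bay, down on its floor (within 2 mm), upright within 0.05 rad, centred within 6 mm and along the bay within 0.15 rad, either way round, at rest, and the wheel stands at 6 within 0.18 rad (3.59 to 3.95) (horizontal distance between module and bay below 0.006 m and z of module in the frame of bay between -0.003 and 0.002 m and angle between module's own z axis and vertical below 0.05 rad and angle between the x axis of module and the y axis of mixer, either way round below 0.15 rad and value of joint wheel between 3.59 and 3.95 rad and linear speed of module below 0.02 m/s); the robot touches nothing.
It fails at once if the sample cup is knocked over (angle between cup's own z axis and vertical above 0.35 rad).
It also fails if it takes over 72 s, if anything falls off the work surface, if the arm or the gripper's body presses on something with over 40 N, if the wrist force passes 120 N, or if a joint passes its speed limit or range.

## Robot

A 6-joint arm with a two-finger parallel gripper is mounted at the origin on a cart in front of the work surface, level with it; the furniture and walls round the work are solid. World frame = base frame: x ahead of the robot, y to its left, z up, the work surface at z = 0. Lengths are in mm, angles in rad, forces in N, time in s.
With the tool pointing down it reaches from about 300 to 775 mm from the base axis. Payload 14.6 kg.
Tool frame: the origin (TCP) lies at the centre of the arm's flange, where the gripper is bolted on; the fingertips stand 199 mm ahead of it and the grasp point (between the pads) lies 180 mm ahead of it; z points along the fingers, y is the line along which they close (so a half turn about z gives the same grasp; the last joint's range is limited). The gripper opens to 94 mm and grips with 3 to 60 N. Pads are 16 mm wide; open, the fingers measure 119 mm over their backs; the gripper's body (75 mm by 177 mm) begins 78 mm behind the grasp point.
Start: joints at [1.044, 0.3, 1.521, -0, 1.321, -0.067], TCP at [244.07, 492.87, 404.646] pointing down, gripper open.
Joint ranges: [-3.03, 3.03], [-0.79, 2.21], [0.23, 2.52], [-1.04, 4.18], [0, 3.07], [-2.55, 2.55]. Speed limits (rad/s): [2.22, 2.22, 2.57, 3.14, 3.14, 3.14].

## Interface

Orientations are given as [roll, pitch, yaw] about the fixed x, y, z axes, in that order (R = Rz(yaw) Ry(pitch) Rx(roll)).
In Python, from cell import manip, optics, workorder gives the robot as it stands.
- The arm moves only by the tool step_arm, never from a script. Its argument "increments" is a list that holds one entry, the list of rows, each a list of 7 numbers: the turn, a rotation vector about the tool's x, y, z as a fraction of full scale, then the shift along the tool's x, y, z as a fraction of full scale, then the closure, from -1 (fully open) to 1 (shut). In form: [[[wx, wy, wz, tx, ty, tz, fingers], ...]]. A call has 1 to 5 rows; each row shifts and turns the commanded pose from where the row before left it, along the tool's axes as they then stand; what a row does not reach is not made up. Full scale, the value 1, is 40 mm for a shift and 45 degrees for a turn. A row lasts 1/10 s, in which the tool goes at most 50 mm and 8.59 degrees, less where a joint would pass 70% of its speed; a pose out of reach is approached as far as the arm can. A call with a number of a shift or a turn outside -1 to 1 is refused whole. A call with a gripper value outside its range is refused whole. The fingers move at their own pace and stop on an object; "newtons" is the grip in N (left out, the last holds). Time passes only in rows, so rows that do not move let the fingers close. It gives the time, the measured TCP pose, the force, the opening and the grip force at its end, in the units of the state.
- manip.read_state(): the state, without advancing time (a new reading comes with each control period).
- optics.camera(name): name is "scene" or "top"; returns a dict with "frame" (384x512x3 uint8, red, green, blue), "range_z" (384x512 float32, mm along the optical axis (not along the pixel's ray), 0 where there is no reading), "mtx" (3x3 intrinsics, pixels), "distortion" ([k1, k2, p1, p2, k3] as OpenCV has them; the pictures are not rectified), "cam_to_world" (4x4, takes a point from camera to world coordinates). Camera axes: x right, y down, z forward; pixel columns grow to the right and rows downward; lengths in mm; the calibration is good to about 2 mm. A picture is of the moment at which its call begins.
- workorder.sign_off(): hands the job in; it is judged then, once.
The state is a dict: "clock": time; "joints": joint angles; "qd": joint speeds; "effort": joint torques, N m; "eef_pos": TCP position; "eef_rot": TCP orientation; "wrist_force": force on the tool from outside, world axes, zero at the start; "moment": the same for the moment, N m; "finger_gap": finger opening in mm; "finger_force": force on a finger pad.
Only numpy, scipy, OpenCV 4.12 (cv2) and the standard library are available. Lean on these libraries where they do the work, as an engineer would, in place of code of your own. Each camera call takes 0.05 s, during which the arm holds its last target. There are 200 camera calls.

## Working session

There is one attempt and no reset: what is moved stays moved. The work goes in short steps, Python scripts to look and compute and a tool call to move; the robot and the scene stay as the last step left them, time stands still between calls to the robot, and variables do not carry over. Pictures are saved under pics/ and viewed, at most 10 in all, crops included, and the job is handed in when it is done.

Besides the shell and the picture viewer there is one more tool, called by a JSON object that holds its "name" and its "arguments". step_arm: Moves the arm, as the interface text tells. Its arguments: {"type":"object","properties":{"increments":{"type":"array","items":{"type":"array","items":{"type":"array","items":{"type":"number"}}}},"newtons":{"type":"number"}},"required":["increments"]}

```bash
mkdir -p pics
cat > h.py <<'E'
import numpy as np,cv2
from cell import manip,optics,workorder
def cam(n):
    return optics.camera(n)
def cloud(c):
    h,w=c["range_z"].shape
    u,v=np.meshgrid(np.arange(w),np.arange(h))
    p=cv2.undistortPoints(np.stack([u,v],-1).reshape(-1,1,2).astype(np.float64),c["mtx"],np.array(c["distortion"],float)).reshape(h,w,2)
    z=c["range_z"].astype(float)
    P=np.stack([p[...,0]*z,p[...,1]*z,z,np.ones_like(z)],-1)@np.array(c["cam_to_world"]).T
    P=P[...,:3]; P[z==0]=np.nan
    return P
E
python3 - <<'E'
from h import *
a=[]
for n in("top","scene"):
    c=cam(n); np.savez("c_%s.npz"%n,f=c["frame"],P=cloud(c)); a.append(c["frame"]); print(n,np.round(c["cam_to_world"],3).tolist(),c["mtx"].tolist())
for n,f in zip("ts",a): cv2.imwrite("pics/%s0.png"%n,cv2.resize(f[...,::-1],(800,600)))
print(manip.read_state())
E
```

```text
top [[-0.026, -0.984, 0.177, 325.073], [-1.0, 0.027, -0.0, -68.793], [-0.005, -0.177, -0.984, 1046.717], [0.0, 0.0, 0.0, 1.0]] [[346.81422921177483, 0.0, 249.1131861302463], [0.0, 346.81422921177483, 187.9455142548075], [0.0, 0.0, 1.0]]
scene [[0.887, -0.239, 0.395, 88.265], [-0.461, -0.414, 0.785, -902.314], [-0.024, -0.878, -0.478, 593.939], [0.0, 0.0, 0.0, 1.0]] [[377.25274543463496, 0.0, 251.12680373638344], [0.0, 377.25274543463496, 192.9713934630941], [0.0, 0.0, 1.0]]
{'clock': 0.1, 'joints': array([ 1.04441814e+00,  3.00389982e-01,  1.52150172e+00,  1.48923424e-05,
        1.32071691e+00, -6.65889126e-02]), 'qd': array([-0.00120913, -0.00140769, -0.00108339, -0.0002709 ,  0.00106785,
       -0.00105896]), 'effort': array([ 1.55575359e-03, -5.32641399e+01, -3.53286195e+01,  7.09296344e-02,
        2.35026958e-02, -3.26319264e-05]), 'eef_pos': array([244.04820886, 492.85527252, 404.16429923]), 'eef_rot': array([-3.14057991e+00, -8.19949787e-05,  2.68179964e+00]), 'wrist_force': array([ 0.27778678, -0.0297391 ,  0.47209687]), 'moment': array([ 0.01699162, -0.00644163, -0.01191728]), 'finger_force': 0.0, 'finger_gap': 93.8624976949548}
```

View pics/t0.png

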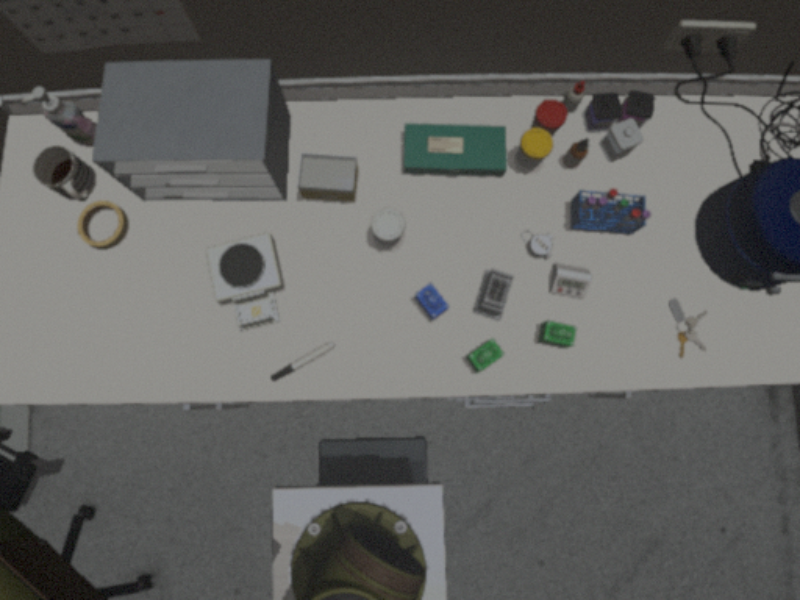

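View pics/s0.png

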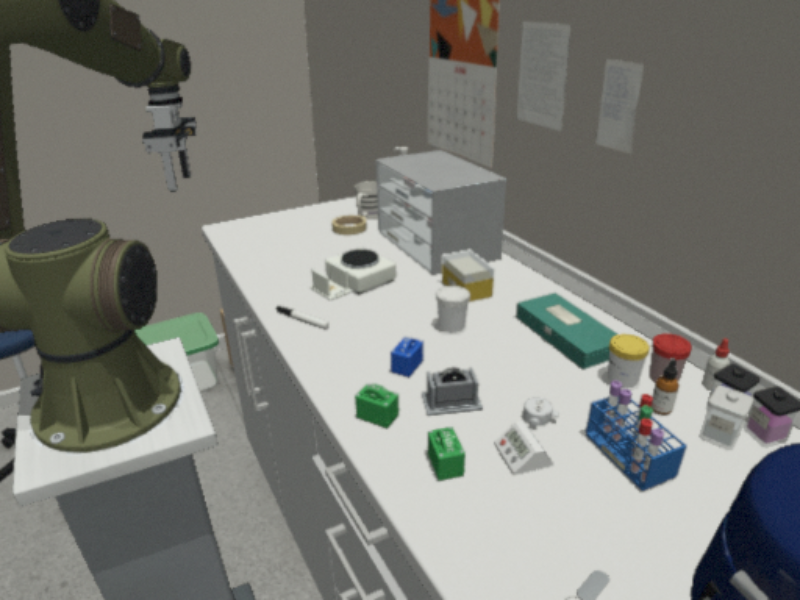

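The top view shows the module in its grey holder at (495,293), the mixer body at (243,267) with its bay at (257,312), and the cup at (388,228). In the scene view the module is at (452,385) and the bay at (330,280).

```bash
cat > m.py <<'E'
from h import *
d=np.load("c_top.npz");P=d["P"]; f=d["f"]
def at(u,v): return P[int(v*.64),int(u*.64)]
for n,uv in dict(mod=(495,293),mix=(243,267),bay=(257,312),cup=(388,228),bench=(420,260),blue=(432,301)).items(): print(n,at(*uv).round(1))
def seg(cx,cy,r,lo,hi):
    m=(np.hypot(P[...,0]-cx,P[...,1]-cy)<r)&(P[...,2]>lo)&(P[...,2]<hi)
    return P[m]
def rect(n,q):
    (c,s,a)=cv2.minAreaRect(q[:,:2].astype(np.float32)); print(n,len(q),np.round(c,1),np.round(s,1),round(a,1),"mean",q.mean(0).round(1))
m=at(495,293)
rect("holder",seg(m[0],m[1],65,3,12)); rect("holderall",seg(m[0],m[1],65,3,80)); rect("mod",seg(m[0],m[1],60,42,70))
b=at(257,312);x=at(243,267)
rect("mixbody",seg(x[0],x[1],105,50,70));rect("bay",seg(b[0]-5,b[1],50,3,80))
rect("baywalls",seg(b[0],b[1],38,44,56))
c=at(388,228);rect("cup",seg(c[0],c[1],60,60,85))
E
python3 m.py
python3 - <<'E'
from h import *
f=np.load("c_top.npz")["f"]
a=cv2.resize(f[130:225,120:195][...,::-1],None,fx=5,fy=5,interpolation=2)
b=cv2.resize(f[160:220,280:355][...,::-1],None,fx=5,fy=5,interpolation=2)
b=cv2.copyMakeBorder(b,0,a.shape[0]-b.shape[0],5,0,0)
cv2.imwrite("pics/crop1.png",np.hstack([a,b]))
E
```

```text
mod [ 500.4 -262.9   59.3]
mix [564.1 206.4  58.9]
bay [485.5 191.6   5.1]
cup [628.5 -69.   71.3]
bench [ 580.3 -129.1    3.6]
blue [ 489.5 -146.5   55.8]
holder 145 [ 507.  -263.2] [104.1 106. ] 17.8 mean [ 500.3 -260.     6. ]
holderall 545 [ 507.  -263.2] [104.1 106. ] 17.8 mean [ 503.8 -264.4   36.8]
mod 332 [ 507.6 -268.8] [42.9 75.6] 70.9 mean [ 506.8 -267.7   51.9]
mixbody 690 [535.1 209.6] [150.4  85.4] 3.8 mean [562.  209.4  56.5]
bay 635 [483.4 190.8] [94.3 90.1] 33.8 mean [492.2 191.8  21.4]
baywalls 97 [491.5 192.6] [63.1 59.8] 13.3 mean [490.3 192.5  49.5]
cup 350 [633.6 -70.6] [61.9 58.9] 87.8 mean [633.  -69.8  71.6]
```

View pics/crop1.png

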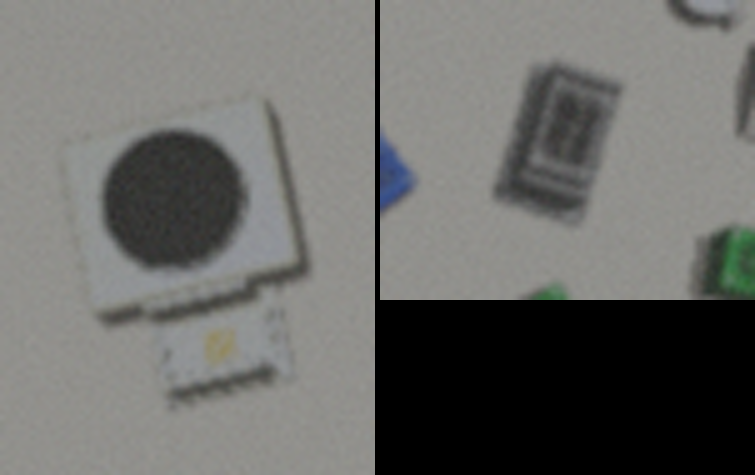

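Left crop: the mixer body is rotated about +12° and its bay is below, at (225,345). Right crop: the holder and module are rotated about -19°, with the wheel at (575,125). Next I'll refine both poses by fitting height models.

```bash
cat > fit.py <<'E'
from h import *
from scipy.optimize import differential_evolution as DE
def box(X,Y,x0,x1,y0,y1): return (X>x0)&(X<x1)&(Y>y0)&(Y<y1)
def hold(X,Y,mod=True):
    H=np.zeros_like(X)
    H[box(X,Y,-45,45,-28,28)]=6
    H[(np.abs(X)<31.5)&(np.abs(Y)>21.5)&(np.abs(Y)<27.5)]=10
    H[(np.abs(X)>31.5)&(np.abs(X)<37.5)&(np.abs(Y)<22)]=51
    H[box(X,Y,-29,29,-19,19)]=50
    w=(np.abs(Y)<8)&(np.abs(X)<17); H[w]=42+np.sqrt(22**2-X[w]**2)
    return H
def mix(X,Y):
    H=np.zeros_like(X)
    H[box(X,Y,-27.5,28,-45,45)]=6
    H[(np.abs(X)>21.5)&(np.abs(X)<27.5)&(np.abs(Y)<31)]=51
    H[(np.abs(X)<21.5)&(np.abs(Y)>32)&(np.abs(Y)<38)]=10
    H[box(X,Y,28,139,-65,65)]=58
    return H
def fit(P,model,g,r,off=(0,0)):
    z=P[...,2]
    m=np.isfinite(z)&(np.hypot(P[...,0]-g[0]-off[0],P[...,1]-g[1]-off[1])<r)
    q=P[m]
    def cost(p):
        c,s=np.cos(p[2]),np.sin(p[2]); dx,dy=q[:,0]-p[0],q[:,1]-p[1]
        return np.minimum(np.abs(model(c*dx+s*dy,-s*dx+c*dy)-q[:,2]+p[3]),12).mean()
    R=DE(cost,[(g[0]-12,g[0]+12),(g[1]-12,g[1]+12),(g[2]-.2,g[2]+.2),(-3,5)],seed=1,maxiter=150,popsize=12,tol=1e-5)
    return R.x.round(3),round(R.fun,2)
if __name__=="__main__":
  for n in("top","scene"):
    P=np.load("c_%s.npz"%n)["P"]
    print(n,fit(P,hold,(507,-268,-.33),75)); print(n,fit(P,mix,(488,192,.22),120,(50,10)))
E
python3 fit.py
```

```text
top (array([ 5.07847e+02, -2.69044e+02, -3.52000e-01, -5.62000e-01]), np.float64(2.19))
top (array([ 4.87543e+02,  1.93451e+02,  2.46000e-01, -8.52000e-01]), np.float64(3.95))
scene (array([ 5.06362e+02, -2.71735e+02, -3.39000e-01,  3.72000e-01]), np.float64(3.9))
scene (array([4.97529e+02, 2.01319e+02, 3.05000e-01, 9.17000e-01]), np.float64(5.89))
```

{"name": "step_arm", "arguments": {"increments": [[[0, 0, -0.146, 0, 0, 0, -1], [0, 0, 0, -0.632, -0.786, 0.1, -1], [0, 0, 0, -0.632, -0.786, 0.1, -1], [0, 0, 0, -0.632, -0.786, 0.1, -1], [0, 0, 0, -0.632, -0.786, 0.1, -1]]]}}

```text
clock: 0.6
eef_pos: [296.8, 338.8, 388.2]
eef_rot: [-3.141, -0.0, 2.797]
wrist_force: [0.5, -0.6, -0.7]
finger_gap: 93.8
finger_force: 0.0
```

{"name": "step_arm", "arguments": {"increments": [[[0, 0, 0, -0.632, -0.786, 0.1, -1], [0, 0, 0, -0.632, -0.786, 0.1, -1], [0, 0, 0, -0.632, -0.786, 0.1, -1], [0, 0, 0, -0.632, -0.786, 0.1, -1], [0, 0, 0, -0.632, -0.786, 0.1, -1]]]}}

```text
clock: 1.1
eef_pos: [362.5, 148.1, 368.5]
eef_rot: [3.142, -0.0, 2.797]
wrist_force: [0.8, 0.3, -0.3]
finger_gap: 93.8
finger_force: 0.0
```

{"name": "step_arm", "arguments": {"increments": [[[0, 0, 0, -0.632, -0.786, 0.1, -1], [0, 0, 0, -0.632, -0.786, 0.1, -1], [0, 0, 0, -0.632, -0.786, 0.1, -1], [0, 0, 0, -0.632, -0.786, 0.1, -1], [0, 0, 0, -0.632, -0.786, 0.1, -1]]]}}

```text
clock: 1.6
eef_pos: [428.4, -42.8, 348.4]
eef_rot: [3.142, -0.0, 2.796]
wrist_force: [1.0, 0.5, -0.9]
finger_gap: 93.8
finger_force: 0.0
```

{"name": "step_arm", "arguments": {"increments": [[[0, 0, 0, -0.632, -0.786, 0.1, -1], [0, 0, 0, -0.632, -0.786, 0.1, -1], [0, 0, 0, -0.632, -0.786, 0.1, -1], [0, 0, 0, -0.632, -0.786, 0.1, -1], [0, 0, 0, 0, 0, 0, -1]]]}}

```text
clock: 2.1
eef_pos: [481.3, -197.0, 331.5]
eef_rot: [-3.141, -0.001, 2.793]
wrist_force: [-0.0, 0.3, 0.4]
finger_gap: 94.1
finger_force: 0.0
```

```bash
cat > go.py <<'E'
import sys
from h import *
# usage: go.py x y z psi -> fractions to reach: turn first, then shifts in the turned tool frame
s=manip.read_state();p=np.array(s["eef_pos"]);r=s["eef_rot"]
from scipy.spatial.transform import Rotation as R
print("t",round(s["clock"],2),"p",p.round(1),"rot",np.round(r,4),"q",np.round(s["joints"],2),"F",np.round(s["wrist_force"],1),"gap",round(s["finger_gap"],1),round(s["finger_force"],1))
if len(sys.argv)>4:
    t=np.array([float(a) for a in sys.argv[1:5]]);cur=R.from_euler("xyz",r);tg=R.from_euler("xyz",[np.pi,0,t[3]])
    w=(cur.inv()*tg).as_rotvec(); d=tg.inv().apply(t[:3]-p)
    print("turn frac",(w/(np.pi/4)).round(3),"shift mm",d.round(1),"frac",(d/40).round(3))
E
python3 go.py 507.5 -269.7 213 2.797
```

```text
t 2.1 p [ 481.3 -197.   331.5] rot [-3.1413e+00 -1.1000e-03  2.7933e+00] q [-0.46  0.31  1.69 -0.    1.14 -1.68] F [-0.   0.3  0.4] gap 94.1 0.0
turn frac [-0.    -0.001 -0.005] shift mm [-49.3 -59.6 118.5] frac [-1.231 -1.49   2.964]
```

{"name": "step_arm", "arguments": {"increments": [[[0, 0, 0, -0.616, -0.745, 0.4, -1], [0, 0, 0, -0.616, -0.745, 0.4, -1], [0, 0, 0, 0, 0, 0.6, -1], [0, 0, 0, 0, 0, 0.3, -1], [0, 0, 0, 0, 0, 0, -1]]]}}

```text
clock: 2.6
eef_pos: [506.7, -265.5, 263.1]
eef_rot: [3.141, -0.003, 2.797]
wrist_force: [-0.6, -0.5, -0.2]
finger_gap: 94.2
finger_force: 0.0
```

```bash
python3 go.py 507.5 -269.7 213 2.797
python3 - <<'E'
from h import *
c=cam("scene");f=c["frame"];print(f.shape)
cv2.imwrite("pics/s1.png",cv2.resize(f[180:320,210:370][...,::-1],None,fx=4,fy=4,interpolation=2))
E
```

```text
t 2.6 p [ 506.7 -265.5  263.1] rot [ 3.1408 -0.0034  2.797 ] q [-0.55  0.5   1.59  0.    1.05 -1.77] F [-0.6 -0.5 -0.2] gap 94.2 0.0
turn frac [ 0.001 -0.004 -0.   ] shift mm [-2.2 -3.7 50.1] frac [-0.054 -0.092  1.252]
(384, 512, 3)
```

View pics/s1.png

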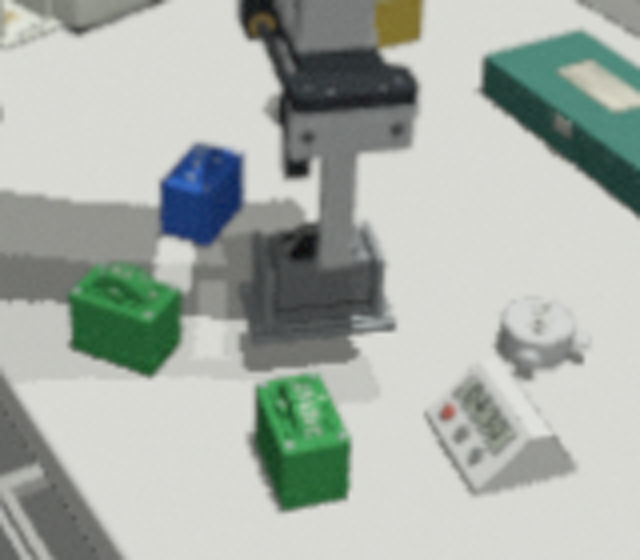

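The near finger at (338,205) stands in front of the module's long side, centred on the holder at (320,280). I'll descend and grip.

{"name": "step_arm", "arguments": {"increments": [[[0, 0, 0, 0, 0, 0.6, -1], [0, 0, 0, 0, 0, 0.5, -1], [0, 0, 0, 0, 0, 0.1, -1], [0, 0, 0, 0, 0, 0, -1]]]}}

```text
clock: 3.05
eef_pos: [507.3, -266.0, 217.5]
eef_rot: [-3.142, 0.0, 2.797]
wrist_force: [1.6, 0.2, 0.1]
finger_gap: 94.2
finger_force: 0.0
```

```bash
python3 go.py 507.5 -269.7 213 2.797
```

```text
t 3.05 p [ 507.3 -266.   217.5] rot [-3.1415e+00  5.0000e-04  2.7970e+00] q [-0.55  0.57  1.61  0.    0.96 -1.77] F [1.6 0.2 0.1] gap 94.2 0.0
turn frac [-0.     0.001  0.   ] shift mm [-1.5 -3.4  4.5] frac [-0.037 -0.084  0.113]
```

{"name": "step_arm", "arguments": {"increments": [[[0, 0, 0, -0.037, -0.08, 0.1, -1], [0, 0, 0, 0, 0, 0, 1], [0, 0, 0, 0, 0, 0, 1], [0, 0, 0, 0, 0, 0, 1], [0, 0, 0, 0, 0, 0, 1]]], "newtons": 20}}

```text
clock: 3.55
eef_pos: [507.4, -269.9, 212.9]
eef_rot: [-3.142, 0.0, 2.797]
wrist_force: [-0.2, -0.2, 0.2]
finger_gap: 65.6
finger_force: 0.0
```

{"name": "step_arm", "arguments": {"increments": [[[0, 0, 0, 0, 0, 0, 1], [0, 0, 0, 0, 0, 0, 1], [0, 0, 0, 0, 0, 0, 1], [0, 0, 0, 0, 0, 0, 1], [0, 0, 0, 0, 0, 0, 1]]], "newtons": 20}}

```text
clock: 4.05
eef_pos: [507.2, -270.1, 212.7]
eef_rot: [-3.141, 0.0, 2.796]
wrist_force: [-1.4, -3.6, 0.9]
finger_gap: 37.9
finger_force: 20.0
```

```bash
python3 go.py
```

```text
t 4.05 p [ 507.2 -270.1  212.7] rot [-3.1412  0.      2.7964] q [-0.55  0.58  1.61 -0.    0.95 -1.78] F [-1.4 -3.6  0.9] gap 37.9 20.0
```

{"name": "step_arm", "arguments": {"increments": [[[0, 0, 0, 0, 0, -0.3, 1], [0, 0, 0, 0, 0, -0.7, 1], [0, 0, 0, 0, 0, -0.8, 1], [0, 0, 0, 0, 0, -0.6, 1], [0, 0, 0, 0.387, 0.824, 0, 1]]]}}

```text
clock: 4.55
eef_pos: [504.2, -235.5, 312.5]
eef_rot: [-3.141, 0.006, 2.794]
wrist_force: [0.2, 1.2, -3.1]
finger_gap: 38.1
finger_force: 20.0
```

{"name": "step_arm", "arguments": {"increments": [[[0, 0, 0, 0.387, 0.824, 0, 1], [0, 0, 0, 0.387, 0.824, 0, 1], [0, 0, 0, 0.387, 0.824, 0, 1], [0, 0, 0, 0.387, 0.824, 0, 1], [0, 0, 0, 0.387, 0.824, 0, 1]]]}}

```text
clock: 5.05
eef_pos: [486.4, -50.8, 309.1]
eef_rot: [3.141, 0.0, 2.796]
wrist_force: [0.6, -1.2, -1.8]
finger_gap: 37.9
finger_force: 20.0
```

{"name": "step_arm", "arguments": {"increments": [[[0, 0, 0, 0.387, 0.824, 0, 1], [0, 0, 0, 0.387, 0.824, 0, 1], [0, 0, 0.178, 0, 0, 0, 1], [0, 0, 0.178, 0, 0, 0, 1], [0, 0, 0.178, 0, 0, 0, 1]]]}}

```text
clock: 5.55
eef_pos: [479.8, 20.7, 309.1]
eef_rot: [3.141, -0.0, 2.372]
wrist_force: [0.1, 0.0, -2.8]
finger_gap: 38.0
finger_force: 20.0
```

{"name": "step_arm", "arguments": {"increments": [[[0, 0, 0.178, 0, 0, 0, 1], [0, 0, 0.178, 0, 0, 0, 1], [0, 0, 0.178, 0, 0, 0, 1], [0, 0, 0.178, 0, 0, 0, 1], [0, 0, 0, 0, 0, 0, 1]]]}}

```text
clock: 6.05
eef_pos: [479.9, 20.3, 309.0]
eef_rot: [3.141, -0.0, 1.816]
wrist_force: [-0.2, -0.6, -2.6]
finger_gap: 38.0
finger_force: 20.0
```

```bash
python3 go.py 480 20 207 1.817
```

```text
t 6.05 p [479.9  20.3 309. ] rot [ 3.1415e+00 -3.0000e-04  1.8157e+00] q [-0.03  0.25  1.82  0.    1.07 -0.28] F [-0.2 -0.6 -2.6] gap 38.0 20.0
turn frac [ 0.    -0.    -0.002] shift mm [ -0.3   0.  102. ] frac [-8.00e-03  1.00e-03  2.55e+00]
```

{"name": "step_arm", "arguments": {"increments": [[[0, 0, 0, 0, 0, 0.9, 1], [0, 0, 0, 0, 0, 0.9, 1], [0, 0, 0, 0, 0, 0.5, 1], [0, 0, 0, 0, 0, 0.2, 1], [0, 0, 0, 0, 0, 0, 1]]]}}

```text
clock: 6.55
eef_pos: [480.0, 20.2, 208.5]
eef_rot: [-3.141, -0.0, 1.82]
wrist_force: [0.2, -1.2, -1.9]
finger_gap: 37.9
finger_force: 20.0
```

{"name": "step_arm", "arguments": {"increments": [[[0, 0, 0, 0, 0, 0.03, 1], [0, 0, 0, 0, 0, 0.02, 1], [0, 0, 0, 0, 0, 0, 1]]]}}

```text
clock: 6.85
eef_pos: [480.2, 20.1, 207.4]
eef_rot: [3.14, 0.0, 1.818]
wrist_force: [-0.8, 0.2, -2.1]
finger_gap: 38.3
finger_force: 20.0
```

{"name": "step_arm", "arguments": {"increments": [[[0, 0, 0, 0, 0, 0.02, 1], [0, 0, 0, 0, 0, 0, 1]]]}}

```text
clock: 7.05
eef_pos: [480.2, 20.1, 206.5]
eef_rot: [3.141, 0.0, 1.818]
wrist_force: [-1.1, -1.4, 5.7]
finger_gap: 37.9
finger_force: 20.0
```

{"name": "step_arm", "arguments": {"increments": [[[0, 0, 0, 0, 0, 0.02, 1], [0, 0, 0, 0, 0, 0, 1]]]}}

```text
clock: 7.25
eef_pos: [480.2, 20.1, 206.4]
eef_rot: [3.141, 0.0, 1.818]
wrist_force: [-7.7, -0.4, 19.0]
finger_gap: 37.9
finger_force: 20.0
```

{"name": "step_arm", "arguments": {"increments": [[[0, 0, 0, 0, 0, -0.02, -1], [0, 0, 0, 0, 0, 0, -1], [0, 0, 0, 0, 0, 0, -1], [0, 0, 0, 0, 0, 0, -1], [0, 0, 0, 0, 0, 0, -1]]]}}

```text
clock: 7.75
eef_pos: [480.0, 20.1, 205.8]
eef_rot: [-3.141, -0.0, 1.818]
wrist_force: [-0.1, 0.3, 0.5]
finger_gap: 74.4
finger_force: 0.0
```

{"name": "step_arm", "arguments": {"increments": [[[0, 0, 0, 0, 0, -0.3, -1], [0, 0, 0, 0, 0, -0.8, -1], [0, 0, 0, 0, 0, -0.8, -1], [0, 0, -0.182, 0, 0, -0.6, -1], [0, 0, -0.182, 0, 0, 0, -1]]]}}

```text
clock: 8.25
eef_pos: [480.4, 20.2, 309.9]
eef_rot: [3.137, 0.003, 2.109]
wrist_force: [0.0, -0.3, 0.2]
finger_gap: 94.1
finger_force: 0.0
```

{"name": "step_arm", "arguments": {"increments": [[[0, 0, -0.182, 0, 0, 0, -1], [0, 0, -0.182, 0, 0, 0, -1], [0, 0, -0.182, 0, 0, 0, -1], [0, 0, -0.182, 0, 0, 0, -1], [0, 0, -0.182, 0, 0, 0, -1]]]}}

```text
clock: 8.75
eef_pos: [479.9, 20.1, 306.7]
eef_rot: [3.141, 0.001, 2.824]
wrist_force: [-0.3, 0.6, 0.1]
finger_gap: 93.8
finger_force: 0.0
```

{"name": "step_arm", "arguments": {"increments": [[[0, 0, -0.182, 0, 0, 0, -1], [0, 0, -0.182, 0, 0, 0, -1], [0, 0, -0.182, 0, 0, 0, -1], [0, 0, -0.182, 0, 0, 0, -1], [0, 0, 0, 0, 0, 0, -1]]]}}

```text
clock: 9.25
eef_pos: [480.0, 20.1, 306.6]
eef_rot: [-3.141, 0.001, -2.891]
wrist_force: [0.1, -0.3, 0.3]
finger_gap: 94.0
finger_force: 0.0
```

```bash
python3 go.py 480.2 20.1 207 3.388
python3 - <<'E'
from h import *
c=cam("scene");np.savez("c_s2.npz",f=c["frame"],P=cloud(c));f=c["frame"]
t=cam("top");np.savez("c_t2.npz",f=t["frame"],P=cloud(t))
T=np.array(c["cam_to_world"]);p=(np.linalg.inv(T)@[480,20,25,1])[:3]
uv=cv2.projectPoints(p.reshape(1,3),np.zeros(3),np.zeros(3),c["mtx"],np.array(c["distortion"],float))[0].ravel().astype(int);print(uv)
u,v=uv
cv2.imwrite("pics/s2.png",cv2.resize(f[v-45:v+45,u-60:u+60][...,::-1],None,fx=6,fy=6,interpolation=2))
E
```

```text
t 9.25 p [480.   20.1 306.6] rot [-3.1414e+00  6.0000e-04 -2.8906e+00] q [-0.03  0.26  1.82 -0.    1.06 -1.86] F [ 0.1 -0.3  0.3] gap 94.0 0.0
turn frac [-0.     0.001  0.006] shift mm [-0.2 -0.1 99.6] frac [-6.00e-03 -2.00e-03  2.49e+00]
[230 200]
```

View pics/s2.png

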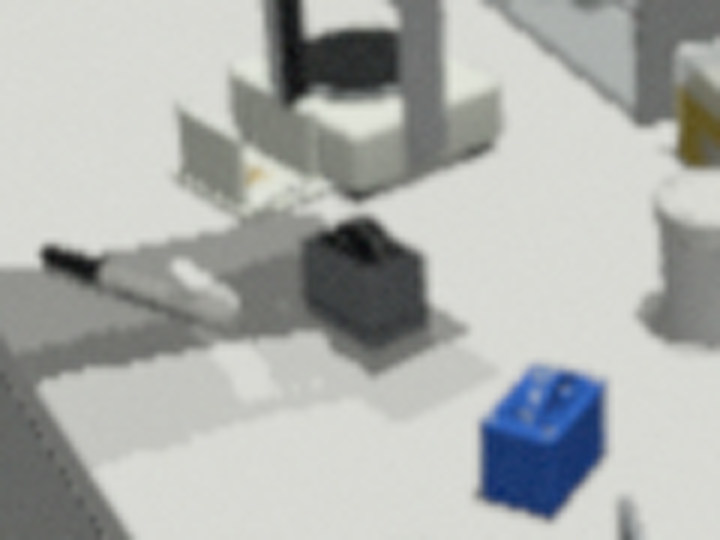

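The module stands upright on the bench at (365,290) in the crop, clear of everything. I'll refine the mixer pose from image corners next, and descend to grip its ends in the meantime.

{"name": "step_arm", "arguments": {"increments": [[[0, 0, 0, 0, 0, 0.8, -1], [0, 0, 0, 0, 0, 0.9, -1], [0, 0, 0, 0, 0, 0.6, -1], [0, 0, 0, 0, 0, 0.17, -1], [0, 0, 0, 0, 0, 0, -1]]]}}

```text
clock: 9.85
eef_pos: [480.1, 20.1, 206.9]
eef_rot: [3.141, -0.001, -2.895]
wrist_force: [0.7, 0.1, 0.8]
finger_gap: 94.2
finger_force: 0.0
```

{"name": "step_arm", "arguments": {"increments": [[[0, 0, 0, 0, 0, 0, 1], [0, 0, 0, 0, 0, 0, 1], [0, 0, 0, 0, 0, 0, 1], [0, 0, 0, 0, 0, 0, 1], [0, 0, 0, 0, 0, 0, 1]]], "newtons": 20}}

```text
clock: 10.35
eef_pos: [480.0, 20.1, 207.4]
eef_rot: [-3.141, 0.001, -2.893]
wrist_force: [-0.4, 0.0, 5.7]
finger_gap: 57.7
finger_force: 19.9
```

{"name": "step_arm", "arguments": {"increments": [[[0, 0, 0, 0, 0, 0, 1], [0, 0, 0, 0, 0, 0, 1]]]}}

```text
clock: 10.55
eef_pos: [480.1, 20.2, 207.3]
eef_rot: [-3.142, 0.0, -2.893]
wrist_force: [-2.4, -0.1, 5.7]
finger_gap: 57.7
finger_force: 20.0
```

```bash
python3 go.py
cat > edge.py <<'E'
from h import *
c=cam("top");K,D,T=c["mtx"],np.array(c["distortion"],float),np.array(c["cam_to_world"])
def ray(px,z):
    n=cv2.undistortPoints(np.array(px,float).reshape(-1,1,2),K,D).reshape(-1,2)
    d=np.c_[n,np.ones(len(n))]@T[:3,:3].T; s=(z-T[2,3])/d[:,2]
    return T[:3,3]+d*s[:,None]
cr=(np.array([(62,150),(265,97),(300,265),(98,311)])+.5)/5-.5+[120,130]
W=ray(cr,58)[:,:2];print("corners",W.round(1).tolist())
M=np.array([(139,65),(139,-65),(28,-65),(28,65)],float)
mc,wc=M.mean(0),W.mean(0);U,S,V=np.linalg.svd((M-mc).T@(W-wc));R=(V.T@U.T);t=wc-R@mc
print("mixer",t.round(1),np.arctan2(R[1,0],R[0,0]).round(3),"resid",(M@R.T+t-W).round(1).tolist())
print("yellow",ray((np.array([(222,347)])+.5)/5-.5+[120,130],6).round(1))
E
python3 edge.py
python3 - <<'E'
from h import *
f=np.load("c_top.npz")["f"]
a=cv2.resize(f[180:215,145:185][...,::-1],None,fx=16,fy=16,interpolation=2)
a=cv2.convertScaleAbs(a,alpha=1.8,beta=-130)
cv2.imwrite("pics/crop2.png",a)
E
```

```text
t 10.55 p [480.1  20.2 207.3] rot [-3.1416e+00  3.0000e-04 -2.8930e+00] q [-0.03  0.42  1.88  0.    0.84 -1.85] F [-2.4 -0.1  5.7] gap 57.7 20.0
corners [[598.1, 276.7], [626.9, 155.4], [524.5, 133.3], [500.4, 251.8]]
mixer [481.  185.9] 0.223 resid [[4.1, 3.2], [4.0, -2.2], [-1.8, -4.6], [-6.4, 3.6]]
yellow [[485.3 191.3   6. ]]
```

View pics/crop2.png

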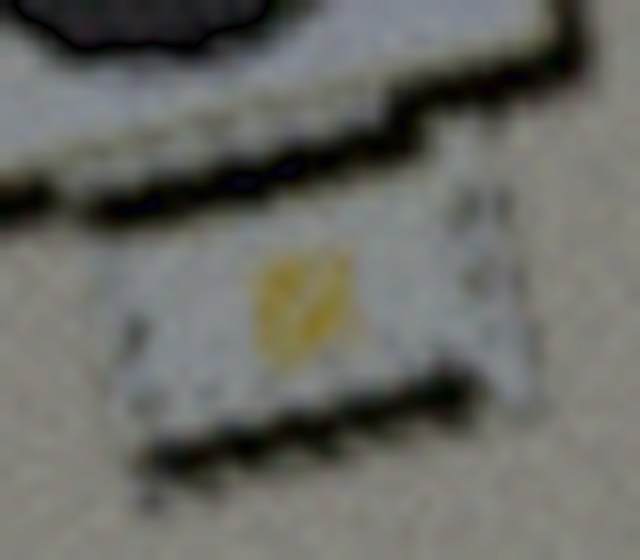

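The crop shows the bay with its yellow mark at (302,310). The dark front faces of the rear wall and front wall run as strips at (257,165) and (311,425). I'll fit those dark faces numerically.

```bash
cat > dark.py <<'E'
from h import *
from scipy.optimize import differential_evolution as DE
c=cam("top");K,D,T=c["mtx"],np.array(c["distortion"],float),np.linalg.inv(np.array(c["cam_to_world"]))
f=cv2.cvtColor(np.load("c_top.npz")["f"],cv2.COLOR_RGB2GRAY).astype(float)
u0,u1,v0,v1=136,188,180,216
g=f[v0:v1,u0:u1]; S=8
def proj(p):
    q=p@T[:3,:3].T+T[:3,3]
    return cv2.projectPoints(q,np.zeros(3),np.zeros(3),K,D)[0].reshape(-1,2)
def ren(p):
    c,s=np.cos(p[2]),np.sin(p[2]);m=np.zeros((g.shape[0]*S,g.shape[1]*S),np.uint8)
    for x,a,b,z0,z1 in((21.5,-31,31,6,51),(-27.5,-31,31,p[3],51),(28,-65,-31,0,58),(28,31,65,0,58)):
        Q=np.array([(x,a,z0),(x,b,z0),(x,b,z1),(x,a,z1)],float)
        Wd=np.c_[p[0]+c*Q[:,0]-s*Q[:,1],p[1]+s*Q[:,0]+c*Q[:,1],Q[:,2]]
        cv2.fillPoly(m,[np.round((proj(Wd)-[u0,v0]+.5)*S).astype(int)],255)
    return cv2.GaussianBlur(cv2.resize(m,g.shape[::-1],interpolation=cv2.INTER_AREA).astype(float),(0,0),.7)
def cost(p):
    m=ren(p); return np.corrcoef(m.ravel(),g.ravel())[0,1]
# exclude the dark disc
yy,xx=np.mgrid[v0:v1,u0:u1]; ex=(yy<186)&(g<110)&(xx<172); g[ex]=np.median(g)
for s in(1,2):
    R=DE(cost,[(472,500),(178,205),(.12,.34),(0,7)],seed=s,maxiter=80,popsize=15);print(R.x.round(3),R.fun)
o=np.hstack([g,255-ren(R.x)]);cv2.imwrite("pics/d.png",cv2.resize(o,None,fx=7,fy=7,interpolation=0))
E
python3 dark.py
```

```text
[4.87193e+02 1.90285e+02 2.38000e-01 2.02700e+00] -0.9179028593192807
[4.86726e+02 1.89501e+02 2.35000e-01 1.75000e+00] -0.9179757122915657[ WARN:0@1.641] global loadsave.cpp:1063 imwrite_ Unsupported depth image for selected encoder is fallbacked to CV_8U.
```

View pics/d.png

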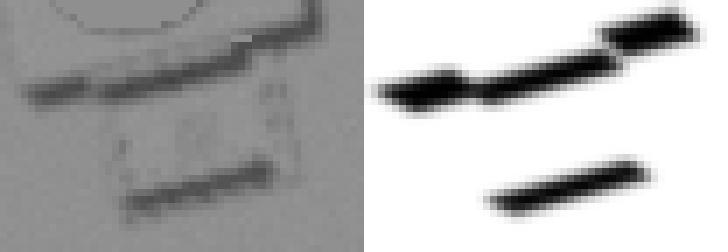

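The rendered dark faces match the image strips, giving a bay at about (487,190.5) with yaw 0.238. I'll carry the module there.

{"name": "step_arm", "arguments": {"increments": [[[0, 0, 0.014, 0, 0, -0.4, 1], [0, 0, 0, 0, 0, -0.8, 1], [0, 0, 0, 0, 0, -0.8, 1], [0, 0, 0, 0, 0, -0.5, 1], [0, 0, 0, 0, 0, 0, 1]]]}}

```text
clock: 11.15
eef_pos: [480.3, 20.1, 309.1]
eef_rot: [-3.14, 0.004, -2.904]
wrist_force: [-0.2, 0.5, -3.3]
finger_gap: 57.6
finger_force: 20.0
```

{"name": "step_arm", "arguments": {"increments": [[[0, 0, 0, -0.235, 0.821, 0, 1], [0, 0, 0, -0.235, 0.821, 0, 1], [0, 0, 0, -0.235, 0.821, 0, 1], [0, 0, 0, -0.235, 0.821, 0, 1], [0, 0, 0, -0.235, 0.821, 0, 1]]]}}

```text
clock: 11.65
eef_pos: [486.7, 192.1, 305.2]
eef_rot: [-3.141, -0.002, -2.904]
wrist_force: [-0.4, -0.8, -0.6]
finger_gap: 58.0
finger_force: 20.0
```

{"name": "step_arm", "arguments": {"increments": [[[0, 0, 0, 0, 0, 0.3, 1], [0, 0, 0, 0, 0, 0.3, 1], [0, 0, 0, 0, 0, 0, 1]]]}}

```text
clock: 11.95
eef_pos: [486.5, 189.9, 280.1]
eef_rot: [-3.141, -0.005, -2.905]
wrist_force: [0.6, -0.2, -1.2]
finger_gap: 57.8
finger_force: 20.0
```

```bash
python3 go.py 487 190.7 266 -2.9036
```

```text
t 11.95 p [486.5 189.9 280.1] rot [-3.1411 -0.0048 -2.9045] q [ 0.3   0.38  1.73 -0.    1.04 -1.51] F [ 0.6 -0.2 -1.2] gap 57.8 20.0
turn frac [-0.001 -0.006 -0.001] shift mm [-0.6  0.6 14.1] frac [-0.016  0.016  0.353]
```

{"name": "step_arm", "arguments": {"increments": [[[0, 0, 0, -0.01, 0.01, 0.3, 1], [0, 0, 0, 0, 0, 0.2, 1], [0, 0, 0, 0, 0, 0, 1]]]}}

```text
clock: 12.25
eef_pos: [487.2, 190.7, 261.7]
eef_rot: [-3.141, -0.002, -2.905]
wrist_force: [-0.1, -0.1, -2.1]
finger_gap: 58.2
finger_force: 20.0
```

{"name": "step_arm", "arguments": {"increments": [[[0, 0, 0, 0, 0, 0.1, 1], [0, 0, 0, 0, 0, 0.1, 1], [0, 0, 0, 0, 0, 0, 1]]]}}

```text
clock: 12.55
eef_pos: [487.2, 191.2, 254.6]
eef_rot: [-3.142, -0.0, -2.904]
wrist_force: [-0.1, -0.1, -1.8]
finger_gap: 58.0
finger_force: 20.0
```

{"name": "step_arm", "arguments": {"increments": [[[0, 0, 0, 0, 0, 0.15, 1], [0, 0, 0, 0, 0, 0.15, 1], [0, 0, 0, 0, 0, 0, 1]]]}}

```text
clock: 12.85
eef_pos: [487.2, 191.2, 242.1]
eef_rot: [-3.141, -0.001, -2.904]
wrist_force: [-0.1, 0.4, -1.5]
finger_gap: 57.8
finger_force: 20.0
```

{"name": "step_arm", "arguments": {"increments": [[[0, 0, 0, 0, 0, 0.2, 1], [0, 0, 0, 0, 0, 0.2, 1], [0, 0, 0, 0, 0, 0, 1]]]}}

```text
clock: 13.15
eef_pos: [487.2, 191.2, 226.0]
eef_rot: [-3.141, -0.001, -2.904]
wrist_force: [0.0, 0.4, -2.0]
finger_gap: 58.3
finger_force: 20.0
```

{"name": "step_arm", "arguments": {"increments": [[[0, 0, 0, 0, 0, 0.1, 1], [0, 0, 0, 0, 0, 0.1, 1], [0, 0, 0, 0, 0, 0, 1]]]}}

```text
clock: 13.45
eef_pos: [487.3, 191.2, 218.6]
eef_rot: [-3.142, -0.0, -2.904]
wrist_force: [-3.2, -0.6, -3.8]
finger_gap: 57.8
finger_force: 20.0
```

{"name": "step_arm", "arguments": {"increments": [[[0, 0, 0, 0, 0, 0.05, 1], [0, 0, 0, 0, 0, 0.04, 1], [0, 0, 0, 0, 0, 0, 1]]]}}

```text
clock: 13.75
eef_pos: [487.3, 191.3, 215.3]
eef_rot: [-3.142, -0.0, -2.904]
wrist_force: [-1.6, -0.8, -3.8]
finger_gap: 58.2
finger_force: 20.0
```

{"name": "step_arm", "arguments": {"increments": [[[0, 0, 0, 0, 0, 0.03, 1], [0, 0, 0, 0, 0, 0, 1]]]}}

```text
clock: 13.95
eef_pos: [487.3, 191.3, 214.2]
eef_rot: [3.142, -0.0, -2.904]
wrist_force: [-2.9, -0.8, -3.4]
finger_gap: 57.5
finger_force: 20.0
```

{"name": "step_arm", "arguments": {"increments": [[[0, 0, 0, 0, 0, 0.025, 1], [0, 0, 0, 0, 0, 0, 1]]]}}

```text
clock: 14.15
eef_pos: [487.3, 191.3, 213.3]
eef_rot: [3.142, -0.0, -2.904]
wrist_force: [-3.4, 0.3, 0.0]
finger_gap: 57.9
finger_force: 20.0
```

{"name": "step_arm", "arguments": {"increments": [[[0, 0, 0, 0, 0, 0, -1], [0, 0, 0, 0, 0, 0, -1], [0, 0, 0, 0, 0, 0, -1], [0, 0, 0, 0, 0, 0, -1], [0, 0, 0, 0, 0, -0.2, -1]]]}}

```text
clock: 14.65
eef_pos: [487.2, 191.2, 220.8]
eef_rot: [-3.141, -0.001, -2.904]
wrist_force: [0.1, 0.9, 0.5]
finger_gap: 92.7
finger_force: 0.0
```

{"name": "step_arm", "arguments": {"increments": [[[0, 0, 0, 0, 0, -0.6, -1], [0, 0, 0, 0, 0, -0.8, -1], [0, 0, 0, 0, 0, -0.8, -1], [0, 0, 0, 0, 0, -0.8, -1], [0, 0, 0, 0, 0, -0.8, 1]]]}}

```text
clock: 15.15
eef_pos: [487.0, 191.2, 375.3]
eef_rot: [3.142, 0.001, -2.904]
wrist_force: [0.2, 0.2, -0.0]
finger_gap: 89.1
finger_force: 0.0
```

{"name": "step_arm", "arguments": {"increments": [[[0, 0, 0, 0, 0, -0.8, 1], [0, 0, 0, 0, 0, -0.8, 1], [0, 0, 0, 0, 0, 0, 1]]]}}

```text
clock: 15.45
eef_pos: [487.1, 191.2, 442.1]
eef_rot: [3.141, 0.007, -2.904]
wrist_force: [0.2, 0.9, -0.4]
finger_gap: 65.8
finger_force: 0.0
```

```bash
cat > look.py <<'E'
import sys
from h import *
from scipy.spatial.transform import Rotation as R
o=[]
for n in("top","scene"):
    fs=[cam(n) for _ in range(4)];c=fs[0]
    f=np.mean([k["frame"] for k in fs],0).astype(np.uint8)
    T=np.linalg.inv(np.array(c["cam_to_world"]))
    u,v=cv2.projectPoints((T@[487.3,191.3,55,1])[:3].reshape(1,3),np.zeros(3),np.zeros(3),c["mtx"],np.array(c["distortion"],float))[0].ravel().astype(int)
    a=f[v-18:v+18,u-18:u+18][...,::-1]
    np.save("look_%s_%s.npy"%(n,sys.argv[1]),a)
    a=cv2.resize(a,(396,396),interpolation=cv2.INTER_CUBIC)
    o.append(cv2.convertScaleAbs(a,alpha=1.6,beta=0))
cv2.imwrite("pics/look%s.png"%sys.argv[1],np.hstack(o))
E
python3 look.py 1; python3 go.py 487.3 191.3 270 -2.9036
```

```text
t 15.85 p [487.4 191.3 436.5] rot [-3.1415e+00 -1.3000e-03 -2.9040e+00] q [ 0.3   0.22  1.55  0.    1.38 -1.5 ] F [ 0.2 -0.6 -0.2] gap 33.8 0.0
turn frac [-0.    -0.002 -0.001] shift mm [1.000e-01 0.000e+00 1.665e+02] frac [2.000e-03 1.000e-03 4.163e+00]
```

View pics/look1.png

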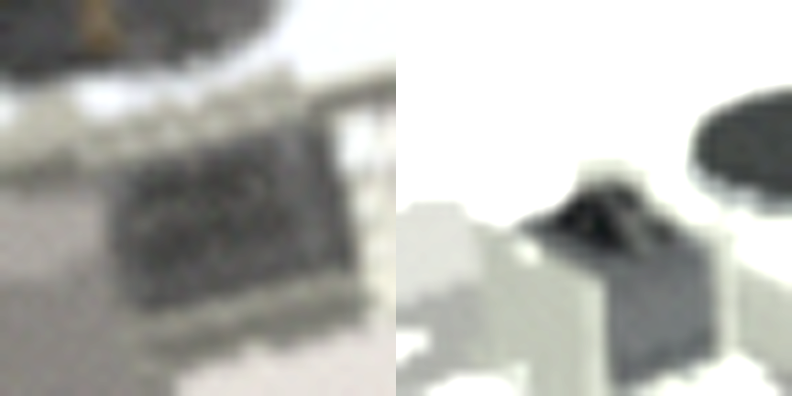

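The module is fully seated in the bay between the walls. The digits can't be read at this resolution, so I'll use the wheel's end stops and counted rolling travel.

{"name": "step_arm", "arguments": {"increments": [[[0, 0, 0, 0, -0.25, 0.9, 1], [0, 0, 0, 0, 0, 0.9, 1], [0, 0, 0, 0, 0, 0.9, 1], [0, 0, 0, 0, 0, 0.8, 1], [0, 0, 0, 0, 0, 0.5, 1]]], "newtons": 20}}

```text
clock: 16.35
eef_pos: [489.2, 181.4, 274.5]
eef_rot: [-3.141, -0.003, -2.904]
wrist_force: [0.6, 1.1, -0.5]
finger_gap: 0.3
finger_force: 0.0
```

{"name": "step_arm", "arguments": {"increments": [[[0, 0, 0, 0, 0, 0.1, 1], [0, 0, 0, 0, 0, 0, 1]]]}}

```text
clock: 16.55
eef_pos: [489.8, 181.6, 273.1]
eef_rot: [-3.142, -0.001, -2.904]
wrist_force: [1.1, 0.6, -0.0]
finger_gap: 0.8
finger_force: 0.0
```

{"name": "step_arm", "arguments": {"increments": [[[0, 0, 0, 0, 0, 0.03, 1], [0, 0, 0, 0, 0, 0, 1]]]}}

```text
clock: 16.75
eef_pos: [489.9, 181.6, 273.0]
eef_rot: [3.142, 0.002, -2.904]
wrist_force: [-0.4, 0.7, 1.0]
finger_gap: 0.4
finger_force: 0.0
```

{"name": "step_arm", "arguments": {"increments": [[[0, 0, 0, 0, 0, 0.02, 1], [0, 0, 0, 0, 0, 0, 1]]]}}

```text
clock: 16.95
eef_pos: [489.7, 181.5, 271.6]
eef_rot: [3.142, 0.001, -2.904]
wrist_force: [0.0, -0.2, 0.0]
finger_gap: 0.7
finger_force: 0.0
```

{"name": "step_arm", "arguments": {"increments": [[[0, 0, 0, 0, 0, 0.13, 1], [0, 0, 0, 0, 0, 0, 1]]]}}

```text
clock: 17.15
eef_pos: [489.5, 181.5, 265.4]
eef_rot: [-3.142, -0.001, -2.904]
wrist_force: [0.4, 0.3, -0.3]
finger_gap: 0.2
finger_force: 0.0
```

{"name": "step_arm", "arguments": {"increments": [[[0, 0, 0, 0, 0, 0.025, 1], [0, 0, 0, 0, 0, 0, 1]]]}}

```text
clock: 17.35
eef_pos: [489.7, 181.5, 264.9]
eef_rot: [-3.142, -0.0, -2.904]
wrist_force: [0.1, -0.3, -0.8]
finger_gap: 0.3
finger_force: 0.0
```

{"name": "step_arm", "arguments": {"increments": [[[0, 0, 0, 0, 0, 0.025, 1], [0, 0, 0, 0, 0, 0, 1]]]}}

```text
clock: 17.55
eef_pos: [489.7, 181.5, 264.0]
eef_rot: [-3.142, -0.0, -2.904]
wrist_force: [-0.6, 0.3, 0.3]
finger_gap: 0.8
finger_force: 0.0
```

{"name": "step_arm", "arguments": {"increments": [[[0, 0, 0, 0, 0, 0.02, 1], [0, 0, 0, 0, 0, 0, 1]]]}}

```text
clock: 17.75
eef_pos: [489.7, 181.5, 263.2]
eef_rot: [-3.142, -0.0, -2.904]
wrist_force: [0.6, -0.3, -0.4]
finger_gap: 0.4
finger_force: 0.0
```

{"name": "step_arm", "arguments": {"increments": [[[0, 0, 0, 0, 0, 0.015, 1], [0, 0, 0, 0, 0, 0, 1]]]}}

```text
clock: 17.95
eef_pos: [489.7, 181.5, 262.6]
eef_rot: [3.142, -0.0, -2.904]
wrist_force: [0.0, 0.1, -0.4]
finger_gap: 0.5
finger_force: 0.0
```

{"name": "step_arm", "arguments": {"increments": [[[0, 0, 0, 0, 0, 0.015, 1], [0, 0, 0, 0, 0, 0, 1]]]}}

```text
clock: 18.15
eef_pos: [489.7, 181.6, 262.1]
eef_rot: [-3.142, 0.0, -2.904]
wrist_force: [-0.2, 0.4, 1.5]
finger_gap: 0.5
finger_force: 0.6
```

{"name": "step_arm", "arguments": {"increments": [[[0, 0, 0, 0, 0, 0.015, 1], [0, 0, 0, 0, 0, 0, 1]]]}}

```text
clock: 18.35
eef_pos: [489.8, 181.5, 261.8]
eef_rot: [-3.141, 0.0, -2.904]
wrist_force: [-1.9, -1.1, 5.1]
finger_gap: 0.3
finger_force: 2.7
```

{"name": "step_arm", "arguments": {"increments": [[[0, 0, 0, 0, 0.1, 0, 1], [0, 0, 0, 0, 0.1, 0, 1], [0, 0, 0, 0, 0.05, 0, 1]]]}}

```text
clock: 18.65
eef_pos: [487.5, 191.4, 263.2]
eef_rot: [-3.141, 0.002, -2.904]
wrist_force: [-5.9, -1.9, 20.7]
finger_gap: 0.3
finger_force: 10.3
```

{"name": "step_arm", "arguments": {"increments": [[[0, 0, 0, 0, 0.1, 0, 1], [0, 0, 0, 0, 0.1, 0, 1], [0, 0, 0, 0, 0.05, 0, 1], [0, 0, 0, 0, 0, 0, 1]]]}}

```text
clock: 19.05
eef_pos: [485.0, 201.2, 261.7]
eef_rot: [3.141, 0.001, -2.904]
wrist_force: [0.4, 1.8, 6.3]
finger_gap: 0.6
finger_force: 2.8
```

{"name": "step_arm", "arguments": {"increments": [[[0, 0, 0, 0, 0, -0.2, 1], [0, 0, 0, 0, -0.25, 0, 1], [0, 0, 0, 0, -0.25, 0, 1], [0, 0, 0, 0, 0, 0.2, 1], [0, 0, 0, 0, 0, 0, 1]]]}}

```text
clock: 19.55
eef_pos: [490.1, 180.7, 261.2]
eef_rot: [-3.141, 0.001, -2.905]
wrist_force: [0.5, -3.9, 7.9]
finger_gap: 0.8
finger_force: 4.1
```

{"name": "step_arm", "arguments": {"increments": [[[0, 0, 0, 0, 0.1, 0, 1], [0, 0, 0, 0, 0.1, 0, 1], [0, 0, 0, 0, 0.05, 0, 1]]]}}

```text
clock: 19.85
eef_pos: [488.3, 189.9, 263.3]
eef_rot: [-3.138, 0.003, -2.904]
wrist_force: [-3.1, -24.7, 35.3]
finger_gap: 0.2
finger_force: 20.3
```

{"name": "step_arm", "arguments": {"increments": [[[0, 0, 0, 0, 0.1, 0, 1], [0, 0, 0, 0, 0.1, 0, 1], [0, 0, 0, 0, 0.05, 0, 1], [0, 0, 0, 0, 0, 0, 1]]]}}

```text
clock: 20.25
eef_pos: [486.7, 198.3, 266.3]
eef_rot: [-3.134, 0.005, -2.904]
wrist_force: [-10.7, -42.6, 65.3]
finger_gap: 0.4
finger_force: 36.0
```

{"name": "step_arm", "arguments": {"increments": [[[0, 0, 0, 0, 0, -0.2, 1], [0, 0, 0, 0, -0.25, 0, 1], [0, 0, 0, 0, -0.25, 0, 1], [0, 0, 0, 0, 0, 0.2, 1], [0, 0, 0, 0, 0, 0, 1]]]}}

```text
clock: 20.75
eef_pos: [490.0, 180.9, 260.6]
eef_rot: [-3.14, 0.0, -2.905]
wrist_force: [1.6, -3.6, 7.5]
finger_gap: 0.6
finger_force: 4.3
```

{"name": "step_arm", "arguments": {"increments": [[[0, 0, 0, 0, 0.1, 0, 1], [0, 0, 0, 0, 0.1, 0, 1], [0, 0, 0, 0, 0.05, 0, 1]]]}}

```text
clock: 21.05
eef_pos: [488.4, 189.8, 263.1]
eef_rot: [-3.137, 0.002, -2.904]
wrist_force: [-2.7, -30.9, 39.2]
finger_gap: 0.6
finger_force: 23.1
```

{"name": "step_arm", "arguments": {"increments": [[[0, 0, 0, 0, 0.1, 0, 1], [0, 0, 0, 0, 0.1, 0, 1], [0, 0, 0, 0, 0.05, 0, 1], [0, 0, 0, 0, 0, 0, 1]]]}}

```text
clock: 21.45
eef_pos: [486.6, 198.1, 266.1]
eef_rot: [-3.133, 0.004, -2.904]
wrist_force: [-12.3, -47.8, 70.0]
finger_gap: 0.4
finger_force: 39.6
```

The wheel hit a stop after about 0.9–1.3 rad, so that is the 0 stop and module +x points to mixer -y. I'll re-seat it gently on the stop, then do arc-following strokes toward -y, counting about 0.98 rad each.

{"name": "step_arm", "arguments": {"increments": [[[0, 0, 0, 0, 0, -0.2, 1], [0, 0, 0, 0, -0.25, 0, 1], [0, 0, 0, 0, 0, 0, 1], [0, 0, 0, 0, 0, 0.14, 1], [0, 0, 0, 0, 0, 0, 1]]]}}

```text
clock: 21.95
eef_pos: [487.4, 191.4, 263.4]
eef_rot: [-3.141, -0.0, -2.904]
wrist_force: [-1.9, -1.9, 6.6]
finger_gap: 0.6
finger_force: 3.6
```

{"name": "step_arm", "arguments": {"increments": [[[0, 0, 0, 0, 0.09, 0.007, 1], [0, 0, 0, 0, 0.0875, 0.02, 1], [0, 0, 0, 0, 0.084, 0.033, 1], [0, 0, 0, 0, 0, 0, 1]]]}}

```text
clock: 22.35
eef_pos: [485.2, 201.6, 261.8]
eef_rot: [-3.141, 0.002, -2.904]
wrist_force: [3.8, -1.9, 13.9]
finger_gap: 0.7
finger_force: 6.2
```

{"name": "step_arm", "arguments": {"increments": [[[0, 0, 0, 0, -0.084, -0.033, 1], [0, 0, 0, 0, -0.0875, -0.02, 1], [0, 0, 0, 0, -0.09, -0.007, 1]]]}}

```text
clock: 22.65
eef_pos: [487.5, 191.6, 263.4]
eef_rot: [3.141, 0.001, -2.904]
wrist_force: [1.1, 0.5, 3.3]
finger_gap: 0.3
finger_force: 2.0
```

{"name": "step_arm", "arguments": {"increments": [[[0, 0, 0, 0, -0.09, 0.007, 1], [0, 0, 0, 0, -0.0875, 0.02, 1], [0, 0, 0, 0, -0.084, 0.033, 1], [0, 0, 0, 0, 0, 0, 1]]]}}

```text
clock: 23.05
eef_pos: [490.1, 180.9, 261.0]
eef_rot: [-3.141, 0.0, -2.904]
wrist_force: [3.0, -3.1, 6.4]
finger_gap: 0.7
finger_force: 3.7
```

{"name": "step_arm", "arguments": {"increments": [[[0, 0, 0, 0, -0.087, -0.18, 1], [0, 0, 0, 0, 0.348, 0, 1], [0, 0, 0, 0, 0.348, 0, 1], [0, 0, 0, 0, 0, 0, 1], [0, 0, 0, 0, -0.087, 0.18, 1]]]}}

```text
clock: 23.55
eef_pos: [484.7, 202.2, 261.6]
eef_rot: [3.141, 0.001, -2.902]
wrist_force: [-0.9, 4.0, 8.9]
finger_gap: 0.1
finger_force: 6.0
```

{"name": "step_arm", "arguments": {"increments": [[[0, 0, 0, 0, 0, 0, 1]]]}}

```text
clock: 23.65
eef_pos: [485.0, 201.6, 261.5]
eef_rot: [3.14, 0.001, -2.904]
wrist_force: [-2.3, 4.8, 9.6]
finger_gap: 0.7
finger_force: 5.5
```

{"name": "step_arm", "arguments": {"increments": [[[0, 0, 0, 0, -0.084, -0.033, 1], [0, 0, 0, 0, -0.0875, -0.02, 1], [0, 0, 0, 0, -0.09, -0.007, 1]]]}}

```text
clock: 23.95
eef_pos: [487.4, 190.8, 263.5]
eef_rot: [3.142, -0.0, -2.904]
wrist_force: [0.1, 0.6, 0.3]
finger_gap: -0.1
finger_force: 0.5
```

{"name": "step_arm", "arguments": {"increments": [[[0, 0, 0, 0, -0.09, 0.007, 1], [0, 0, 0, 0, -0.0875, 0.02, 1], [0, 0, 0, 0, -0.084, 0.033, 1], [0, 0, 0, 0, 0, 0, 1]]]}}

```text
clock: 24.35
eef_pos: [489.9, 180.5, 261.2]
eef_rot: [-3.141, -0.0, -2.904]
wrist_force: [-0.5, -2.6, 3.3]
finger_gap: 0.4
finger_force: 1.4
```

{"name": "step_arm", "arguments": {"increments": [[[0, 0, 0, 0, -0.087, -0.18, 1], [0, 0, 0, 0, 0.348, 0, 1], [0, 0, 0, 0, 0.348, 0, 1], [0, 0, 0, 0, 0, 0, 1], [0, 0, 0, 0, -0.087, 0.18, 1]]]}}

```text
clock: 24.85
eef_pos: [484.7, 202.2, 261.7]
eef_rot: [3.141, 0.001, -2.902]
wrist_force: [0.2, 1.7, 4.8]
finger_gap: 0.0
finger_force: 2.9
```

{"name": "step_arm", "arguments": {"increments": [[[0, 0, 0, 0, 0, 0, 1], [0, 0, 0, 0, -0.084, -0.033, 1], [0, 0, 0, 0, -0.0875, -0.02, 1], [0, 0, 0, 0, -0.09, -0.007, 1]]]}}

```text
clock: 25.25
eef_pos: [487.4, 190.8, 263.5]
eef_rot: [-3.142, -0.0, -2.904]
wrist_force: [0.6, 0.6, 0.0]
finger_gap: 0.6
finger_force: 0.4
```

{"name": "step_arm", "arguments": {"increments": [[[0, 0, 0, 0, -0.09, 0.007, 1], [0, 0, 0, 0, -0.0875, 0.02, 1], [0, 0, 0, 0, -0.084, 0.033, 1], [0, 0, 0, 0, 0, 0, 1]]]}}

```text
clock: 25.65
eef_pos: [489.9, 180.5, 261.2]
eef_rot: [-3.141, -0.0, -2.904]
wrist_force: [-0.7, -2.2, 2.6]
finger_gap: 0.6
finger_force: 1.3
```

{"name": "step_arm", "arguments": {"increments": [[[0, 0, 0, 0, -0.087, -0.18, 1], [0, 0, 0, 0, 0.348, 0, 1], [0, 0, 0, 0, 0.348, 0, 1], [0, 0, 0, 0, 0, 0, 1], [0, 0, 0, 0, -0.087, 0.18, 1]]]}}

```text
clock: 26.15
eef_pos: [484.8, 202.1, 261.8]
eef_rot: [3.141, 0.001, -2.902]
wrist_force: [-0.5, 0.9, 4.9]
finger_gap: 0.4
finger_force: 3.1
```

{"name": "step_arm", "arguments": {"increments": [[[0, 0, 0, 0, 0, 0, 1], [0, 0, 0, 0, -0.084, -0.033, 1], [0, 0, 0, 0, -0.0875, -0.02, 1], [0, 0, 0, 0, -0.09, -0.007, 1]]]}}

```text
clock: 26.55
eef_pos: [487.4, 190.7, 263.5]
eef_rot: [-3.142, -0.0, -2.904]
wrist_force: [-0.0, 1.1, 0.6]
finger_gap: 0.7
finger_force: 0.4
```

{"name": "step_arm", "arguments": {"increments": [[[0, 0, 0, 0, -0.09, 0.007, 1], [0, 0, 0, 0, -0.0875, 0.02, 1], [0, 0, 0, 0, -0.084, 0.033, 1], [0, 0, 0, 0, 0, 0, 1]]]}}

```text
clock: 26.95
eef_pos: [489.9, 180.5, 261.2]
eef_rot: [-3.141, -0.0, -2.904]
wrist_force: [-0.6, -1.7, 2.2]
finger_gap: 0.3
finger_force: 1.3
```

{"name": "step_arm", "arguments": {"increments": [[[0, 0, 0, 0, -0.087, -0.18, 1], [0, 0, 0, 0, 0.348, 0, 1], [0, 0, 0, 0, 0.348, 0, 1], [0, 0, 0, 0, 0, 0, 1], [0, 0, 0, 0, -0.087, 0.2, 1]]]}}

```text
clock: 27.45
eef_pos: [484.8, 202.1, 261.0]
eef_rot: [3.141, 0.002, -2.902]
wrist_force: [-4.9, 11.3, 32.8]
finger_gap: 0.8
finger_force: 20.2
```

{"name": "step_arm", "arguments": {"increments": [[[0, 0, 0, 0, 0, 0, 1], [0, 0, 0, 0, -0.084, -0.028, 1], [0, 0, 0, 0, -0.0875, -0.017, 1], [0, 0, 0, 0, -0.09, -0.006, 1]]]}}

```text
clock: 27.85
eef_pos: [487.6, 190.9, 263.3]
eef_rot: [3.141, 0.001, -2.904]
wrist_force: [-2.3, 0.9, 11.2]
finger_gap: 0.4
finger_force: 5.5
```

{"name": "step_arm", "arguments": {"increments": [[[0, 0, 0, 0, -0.09, 0.006, 1], [0, 0, 0, 0, -0.0875, 0.017, 1], [0, 0, 0, 0, -0.084, 0.028, 1], [0, 0, 0, 0, 0, 0, 1]]]}}

```text
clock: 28.25
eef_pos: [490.2, 180.1, 260.6]
eef_rot: [-3.141, 0.001, -2.904]
wrist_force: [0.5, -4.0, 7.1]
finger_gap: 0.1
finger_force: 4.2
```

{"name": "step_arm", "arguments": {"increments": [[[0, 0, 0, 0, -0.087, -0.18, 1], [0, 0, 0, 0, 0.348, 0, 1], [0, 0, 0, 0, 0.348, 0, 1], [0, 0, 0, 0, 0, 0, 1], [0, 0, 0, 0, -0.087, 0.18, 1]]]}}

```text
clock: 28.75
eef_pos: [484.8, 202.0, 260.9]
eef_rot: [3.141, 0.001, -2.902]
wrist_force: [-5.3, 15.9, 40.9]
finger_gap: 0.7
finger_force: 24.4
```

{"name": "step_arm", "arguments": {"increments": [[[0, 0, 0, 0, 0, 0, 1], [0, 0, 0, 0, -0.084, -0.028, 1], [0, 0, 0, 0, -0.0875, -0.017, 1], [0, 0, 0, 0, -0.09, -0.006, 1]]]}}

```text
clock: 29.15
eef_pos: [487.6, 190.8, 263.3]
eef_rot: [3.141, 0.001, -2.904]
wrist_force: [-2.9, -0.0, 10.6]
finger_gap: 0.2
finger_force: 5.6
```

{"name": "step_arm", "arguments": {"increments": [[[0, 0, 0, 0, -0.09, 0.006, 1], [0, 0, 0, 0, -0.0875, 0.017, 1], [0, 0, 0, 0, -0.084, 0.028, 1], [0, 0, 0, 0, 0, 0, 1]]]}}

```text
clock: 29.55
eef_pos: [490.2, 180.4, 260.9]
eef_rot: [3.142, 0.002, -2.904]
wrist_force: [0.4, -1.6, 7.9]
finger_gap: 0.0
finger_force: 3.6
```

{"name": "step_arm", "arguments": {"increments": [[[0, 0, 0, 0, -0.087, -0.18, 1], [0, 0, 0, 0, 0.36, 0, 1], [0, 0, 0, 0, 0.36, 0, 1], [0, 0, 0, 0, 0, 0, 1], [0, 0, 0, 0, -0.087, 0.17, 1]]]}}

```text
clock: 30.05
eef_pos: [484.6, 202.8, 261.2]
eef_rot: [3.141, 0.001, -2.902]
wrist_force: [-2.0, 5.5, 14.7]
finger_gap: 0.2
finger_force: 9.3
```

{"name": "step_arm", "arguments": {"increments": [[[0, 0, 0, 0, 0, 0, 1], [0, 0, 0, 0, -0.084, -0.028, 1], [0, 0, 0, 0, -0.0875, -0.017, 1], [0, 0, 0, 0, -0.09, -0.006, 1]]]}}

```text
clock: 30.45
eef_pos: [487.5, 192.4, 264.4]
eef_rot: [3.139, 0.003, -2.904]
wrist_force: [-9.4, 15.9, 25.4]
finger_gap: 0.2
finger_force: 14.8
```

{"name": "step_arm", "arguments": {"increments": [[[0, 0, 0, 0, -0.09, 0.006, 1], [0, 0, 0, 0, -0.0875, 0.017, 1], [0, 0, 0, 0, 0, 0, 1]]]}}

```text
clock: 30.75
eef_pos: [488.8, 187.0, 266.0]
eef_rot: [3.135, 0.005, -2.904]
wrist_force: [-21.1, 24.9, 47.7]
finger_gap: 0.5
finger_force: 26.0
```

```bash
python3 go.py 487.3 191.3 263 -2.9036
```

```text
t 30.75 p [488.8 187.  266. ] rot [ 3.1352  0.0047 -2.9044] q [ 0.29  0.4   1.73  0.01  1.   -1.52] F [-21.1  24.9  47.7] gap 0.5 26.0
turn frac [ 0.008  0.006 -0.001] shift mm [0.5 4.6 3. ] frac [0.012 0.114 0.075]
```

The far stop (9) is reached. I'll lift off and measure.

{"name": "step_arm", "arguments": {"increments": [[[0, 0, 0, 0, 0, -0.15, 1], [0, 0, 0, 0, 0, -0.1, 1], [0, 0, 0, 0, 0, 0, 1], [0, 0, 0, 0, 0, 0, 1]]]}}

```text
clock: 31.15
eef_pos: [488.8, 184.6, 271.6]
eef_rot: [-3.141, -0.001, -2.904]
wrist_force: [0.1, -0.2, 0.1]
finger_gap: 0.3
finger_force: 0.0
```

```bash
python3 go.py 487.3 191.3 263.4 -2.9036
cat > modfit.py <<'E'
from h import *
from fit import DE
import fit
def mx(X,Y):
    H=fit.mix(X,Y); return H
cs=[cloud(cam("top")) for _ in range(4)];P=np.nanmedian(cs,0)
m=(np.hypot(P[...,0]-487,P[...,1]-191)<45)
q=P[m];k=(q[:,2]>47)&(q[:,2]<90);print(len(q),k.sum(),np.nanpercentile(q[k,2],[5,50,95]).round(1))
E
python3 modfit.py
```

```text
t 31.15 p [488.8 184.6 271.6] rot [-3.1413e+00 -1.0000e-03 -2.9044e+00] q [ 0.29  0.39  1.73 -0.    1.02 -1.52] F [ 0.1 -0.2  0.1] gap 0.3 0.0
turn frac [-0.    -0.001 -0.001] shift mm [-0.1  6.8  8.2] frac [-0.002  0.171  0.204]
1561 94 [48.  50.  59.3]
```

{"name": "step_arm", "arguments": {"increments": [[[0, 0, 0, 0, 0.17, 0, 1], [0, 0, 0, 0, 0, 0.15, 1], [0, 0, 0, 0, 0, 0.04, 1], [0, 0, 0, 0, 0, 0, 1]]]}}

```text
clock: 31.75
eef_pos: [487.1, 191.7, 264.0]
eef_rot: [-3.141, -0.001, -2.904]
wrist_force: [0.3, -0.4, 0.8]
finger_gap: 0.6
finger_force: 0.0
```

{"name": "step_arm", "arguments": {"increments": [[[0, 0, 0, 0, 0, 0.015, 1], [0, 0, 0, 0, 0, 0, 1]]]}}

```text
clock: 31.95
eef_pos: [487.3, 191.6, 264.0]
eef_rot: [-3.142, 0.0, -2.904]
wrist_force: [0.6, -0.1, 0.2]
finger_gap: 0.7
finger_force: 0.0
```

{"name": "step_arm", "arguments": {"increments": [[[0, 0, 0, 0, 0, 0.03, 1], [0, 0, 0, 0, 0, 0, 1]]]}}

```text
clock: 32.15
eef_pos: [487.4, 191.7, 263.4]
eef_rot: [3.142, 0.001, -2.904]
wrist_force: [-1.3, -0.4, 6.0]
finger_gap: 0.5
finger_force: 3.1
```

{"name": "step_arm", "arguments": {"increments": [[[0, 0, 0, 0, 0, 0.02, 1], [0, 0, 0, 0, 0, 0, 1]]]}}

```text
clock: 32.35
eef_pos: [487.4, 191.7, 263.3]
eef_rot: [3.141, 0.002, -2.904]
wrist_force: [-4.6, -0.7, 13.9]
finger_gap: 0.5
finger_force: 7.0
```

{"name": "step_arm", "arguments": {"increments": [[[0, 0, 0, 0, -0.09, 0, 1], [0, 0, 0, 0, -0.0875, 0.017, 1], [0, 0, 0, 0, -0.075, 0.025, 1], [0, 0, 0, 0, 0, 0, 1]]]}}

```text
clock: 32.75
eef_pos: [490.0, 183.6, 264.7]
eef_rot: [3.137, 0.007, -2.904]
wrist_force: [-15.3, 16.6, 43.9]
finger_gap: 0.9
finger_force: 21.5
```

```bash
python3 go.py 487.3 191.3 263.4 -2.9036
```

```text
t 32.75 p [490.  183.6 264.7] rot [ 3.1369  0.0066 -2.9041] q [ 0.29  0.4   1.74  0.01  1.   -1.52] F [-15.3  16.6  43.9] gap 0.9 21.5
turn frac [ 0.006  0.008 -0.001] shift mm [0.9 8.1 1.3] frac [0.021 0.203 0.032]
```

{"name": "step_arm", "arguments": {"increments": [[[0, 0, 0, 0, 0, -0.1, 1], [0, 0, 0, 0, 0, -0.1, 1], [0, 0, 0, 0, 0, 0, 1], [0, 0, 0, 0, 0, 0, 1]]]}}

```text
clock: 33.15
eef_pos: [489.6, 181.7, 268.0]
eef_rot: [-3.141, -0.0, -2.904]
wrist_force: [-0.0, -0.0, 0.1]
finger_gap: 0.5
finger_force: 0.0
```

```bash
python3 go.py 489.65 181.5 261.3 -2.9036
```

```text
t 33.15 p [489.6 181.7 268. ] rot [-3.1415e+00 -5.0000e-04 -2.9042e+00] q [ 0.29  0.4   1.74 -0.    1.01 -1.52] F [-0.  -0.   0.1] gap 0.5 0.0
turn frac [-0.    -0.001 -0.001] shift mm [-0.  -0.2  6.7] frac [-0.    -0.005  0.167]
```

{"name": "step_arm", "arguments": {"increments": [[[0, 0, 0, 0, -0.077, 0, 1], [0, 0, 0, 0, 0.04, 0.085, 1], [0, 0, 0, 0, 0.037, 0.08, 1], [0, 0, 0, 0, 0, 0, 1]]]}}

```text
clock: 33.55
eef_pos: [489.8, 181.7, 262.0]
eef_rot: [-3.141, 0.001, -2.904]
wrist_force: [-2.1, -4.0, 9.5]
finger_gap: 0.7
finger_force: 5.0
```

```bash
python3 go.py 489.65 181.5 261.3 -2.9036
```

```text
t 33.55 p [489.8 181.7 262. ] rot [-3.1407e+00  6.0000e-04 -2.9039e+00] q [ 0.29  0.41  1.74 -0.    1.   -1.52] F [-2.1 -4.   9.5] gap 0.7 5.0
turn frac [-0.001  0.001 -0.   ] shift mm [ 0.2 -0.2  0.7] frac [ 0.006 -0.005  0.018]
```

Good contact at 9.5 N. Now stroke 1 of 2 back.

{"name": "step_arm", "arguments": {"increments": [[[0, 0, 0, 0, 0.075, -0.025, 1], [0, 0, 0, 0, 0.087, -0.015, 1], [0, 0, 0, 0, 0.088, -0.005, 1]]]}}

```text
clock: 33.85
eef_pos: [487.3, 191.7, 263.5]
eef_rot: [-3.141, 0.0, -2.904]
wrist_force: [0.3, -1.5, 2.8]
finger_gap: 0.7
finger_force: 1.3
```

{"name": "step_arm", "arguments": {"increments": [[[0, 0, 0, 0, 0.088, 0.006, 1], [0, 0, 0, 0, 0.087, 0.015, 1], [0, 0, 0, 0, 0.075, 0.025, 1], [0, 0, 0, 0, 0, 0, 1]]]}}

```text
clock: 34.25
eef_pos: [484.7, 201.7, 261.3]
eef_rot: [3.141, -0.0, -2.904]
wrist_force: [-0.6, 0.3, 1.8]
finger_gap: 0.3
finger_force: 0.8
```

```bash
python3 go.py 489.65 181.5 261.3 -2.9036
```

```text
t 34.25 p [484.7 201.7 261.3] rot [ 3.1414e+00 -4.0000e-04 -2.9036e+00] q [ 0.32  0.41  1.73  0.    1.   -1.48] F [-0.6  0.3  1.8] gap 0.3 0.8
turn frac [ 0.    -0.001  0.   ] shift mm [ -0.  -20.8   0. ] frac [-0.   -0.52  0.  ]
```

{"name": "step_arm", "arguments": {"increments": [[[0, 0, 0, 0, 0.087, -0.18, 1], [0, 0, 0, 0, -0.342, 0, 1], [0, 0, 0, 0, -0.342, 0, 1], [0, 0, 0, 0, 0, 0, 1], [0, 0, 0, 0, 0.087, 0.18, 1]]]}}

```text
clock: 34.75
eef_pos: [490.1, 180.8, 262.0]
eef_rot: [3.142, 0.001, -2.906]
wrist_force: [-0.5, -0.5, 2.7]
finger_gap: 0.7
finger_force: 1.9
```

{"name": "step_arm", "arguments": {"increments": [[[0, 0, 0, 0, 0, 0.002, 1], [0, 0, 0, 0, 0, 0, 1]]]}}

```text
clock: 34.95
eef_pos: [490.0, 181.5, 261.9]
eef_rot: [-3.141, 0.001, -2.904]
wrist_force: [-0.0, -4.7, 9.5]
finger_gap: 0.2
finger_force: 5.3
```

{"name": "step_arm", "arguments": {"increments": [[[0, 0, 0, 0, 0.0775, -0.021, 1], [0, 0, 0, 0, 0.087, -0.013, 1], [0, 0, 0, 0, 0.088, -0.004, 1]]]}}

```text
clock: 35.25
eef_pos: [487.5, 191.7, 263.4]
eef_rot: [-3.142, 0.001, -2.904]
wrist_force: [0.7, -0.5, 6.1]
finger_gap: 0.6
finger_force: 3.1
```

{"name": "step_arm", "arguments": {"increments": [[[0, 0, 0, 0, 0.088, 0.006, 1], [0, 0, 0, 0, 0.087, 0.015, 1], [0, 0, 0, 0, 0.0775, 0.025, 1], [0, 0, 0, 0, 0, 0, 1]]]}}

```text
clock: 35.65
eef_pos: [484.9, 201.7, 261.1]
eef_rot: [3.141, 0.001, -2.903]
wrist_force: [0.5, 3.3, 4.5]
finger_gap: 0.5
finger_force: 2.5
```

{"name": "step_arm", "arguments": {"increments": [[[0, 0, 0, 0, 0.087, -0.18, 1], [0, 0, 0, 0, 0, -0.8, 1], [0, 0, 0, 0, 0, -0.9, 1], [0, 0, 0, 0, 0.9, -0.5, 1], [0, 0, 0, 0.5, 0.9, 0, 1]]]}}

```text
clock: 36.15
eef_pos: [448.4, 270.4, 359.4]
eef_rot: [3.141, 0.004, -2.906]
wrist_force: [0.0, -0.0, -1.9]
finger_gap: 0.2
finger_force: 0.0
```

{"name": "step_arm", "arguments": {"increments": [[[0, 0, 0, 0.5, 0.9, 0, 1], [0, 0, 0, 0.5, 0.9, 0, 1], [0, 0, 0, 0.5, 0.9, 0, 1], [0, 0, 0, 0.5, 0.9, 0, 1], [0, 0, 0, 0.5, 0.9, 0, 1]]]}}

```text
clock: 36.65
eef_pos: [306.7, 422.1, 356.5]
eef_rot: [-3.141, -0.001, -2.904]
wrist_force: [0.5, 0.2, -0.8]
finger_gap: 0.6
finger_force: 0.0
```

```bash
cat > look2.py <<'E'
import sys
from h import *
# rectified view of the module top + wheel: resample onto a local plane/cylinder grid, averaged frames
ax=0.238-np.pi/2 # module +x = mixer -y
cx,cy=487.2,190.8
ex=np.array([np.cos(ax),np.sin(ax)]);ey=np.array([-ex[1],ex[0]])
o=[]
for n in("top","scene"):
    fs=[cam(n) for _ in range(8)];c=fs[0];f=np.mean([k["frame"] for k in fs],0).astype(np.float32)[...,::-1]
    T=np.linalg.inv(np.array(c["cam_to_world"]))
    a=np.linspace(-1.1,1.1,160)[:,None];w=np.linspace(-12,12,90)[None]
    # digit upright: rows from +x (top) to -x; columns: to the right = module -y when upper edge is +x
    A=-a+0*w;Wd=-w+0*a
    p=np.stack([cx+ex[0]*22*np.sin(A)+ey[0]*Wd,cy+ex[1]*22*np.sin(A)+ey[1]*Wd,42+22*np.cos(A)],-1).reshape(-1,3)
    q=p@T[:3,:3].T+T[:3,3]
    uv=cv2.projectPoints(q,np.zeros(3),np.zeros(3),c["mtx"],np.array(c["distortion"],float))[0].reshape(160,90,2).astype(np.float32)
    r=cv2.remap(f,uv[...,0],uv[...,1],cv2.INTER_CUBIC)
    u,v=uv[80,45].astype(int);r2=cv2.resize(f[v-17:v+17,u-14:u+14],(198,240),interpolation=cv2.INTER_CUBIC)
    for k in(cv2.resize(r,(198,352)),cv2.resize(r2,(198,240))):
        lo,hi=(np.percentile(k,1),np.percentile(k,99)) if k.shape[0]==352 else (10,170)
        k=np.clip((k-lo)/(hi-lo)*255,0,255).astype(np.uint8); o.append(cv2.copyMakeBorder(k,0,352-k.shape[0],0,2,0))
cv2.imwrite("pics/look_%s.png"%sys.argv[1],np.hstack(o))
E
python3 look2.py a; python3 go.py
```

```text
t 37.45 p [308.3 421.  356.4] rot [-3.1416 -0.     -2.9042] q [ 0.87  0.28  1.66 -0.    1.2  -0.94] F [-1.3  0.4  1.1] gap 0.7 0.0
```

View pics/look_a.png

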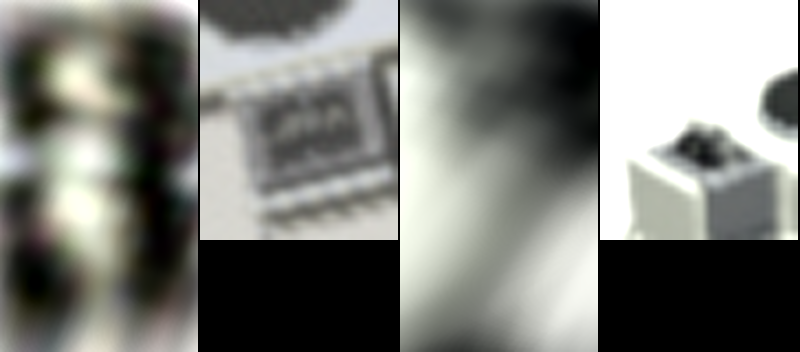

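The module sits flush in the bay. In the rectified strip at left a digit is centred near row 175, level with the index marks at about row 165, with neighbours about 100 rows (one digit) away. I'll check identity and phase numerically with synthetic digits.

```bash
cat > ident.py <<'E'
from h import *
im=cv2.imread("pics/look_a.png")[:,:198].astype(np.float32).mean(2)   # 160 px/rad rows (22mm -> 7.27 px/mm), 8.25 px/mm cols
py,px=160/22,198/24
res=[]
for hmm in(8,9,10,11,12):
  for wr in(.55,.65,.75):
    for th in(1.2,1.8):
      S=10;strip=np.zeros((int(2*np.pi*22*S)+1,16*S),np.float32) # row r: angle theta digit k centre at k*.628 ; upper edge to +x => row index decreasing is up
      for k in range(10):
        t=str(k);(w,h),_=cv2.getTextSize(t,cv2.FONT_HERSHEY_SIMPLEX,4,8)
        g=np.zeros((h+16,w+16),np.uint8);cv2.putText(g,t,(8,h+8),cv2.FONT_HERSHEY_SIMPLEX,4,255,max(1,int(th/hmm*h)))
        ys,xs=np.where(g>0);g=g[ys.min():ys.max()+1,xs.min():xs.max()+1]
        H=int(hmm*S);W=int(hmm*wr*S*(0.4 if k==1 else 1));g=cv2.resize(g,(W,H),interpolation=cv2.INTER_AREA)
        # larger digit lies at -x (lower row) of smaller
        r0=int((k*.6283*22+10)*S)-H//2;c0=8*S-W//2
        strip[r0:r0+H,c0:c0+W]=g
      strip=cv2.GaussianBlur(strip,(0,0),1.4*S)
      for th0 in np.arange(0.3,5.7,.03):
        for dx in(-3,-2,-1,0,1,2):
          a=np.linspace(-.8,.8,60);w=np.linspace(-5,5,25)
          R=((th0+a)*22+10)*S
          m=cv2.remap(strip,np.broadcast_to((w+8)*S,(60,25)).astype(np.float32).copy(),np.broadcast_to(R[:,None],(60,25)).astype(np.float32).copy(),cv2.INTER_LINEAR)
          for rc in(164,):
            q=cv2.remap(im,np.broadcast_to(99+(w+dx)*px,(60,25)).astype(np.float32).copy(),np.broadcast_to((rc+a*160)[:,None],(60,25)).astype(np.float32).copy(),cv2.INTER_LINEAR)
            res.append((np.corrcoef(m.ravel(),q.ravel())[0,1],round(th0,2),hmm,wr,th,dx))
res.sort(reverse=True)
seen=[]
for r in res:
    if all(abs(r[1]-s)>.25 for s in seen): seen.append(r[1]);print(np.round(r,3))
    if len(seen)>7:break
E
python3 ident.py
```

```text
Traceback (most recent call last):
  File "ident.py", line 16, in <module>
    strip[r0:r0+H,c0:c0+W]=g
    ~~~~~^^^^^^^^^^^^^^^^^
ValueError: could not broadcast input array from shape (80,44) into shape (79,44)
```

```bash
sed -i 's/int(2\*np.pi\*22\*S)+1/1800/' ident.py; timeout 500 python3 ident.py
```

```text
[ 0.795  3.57  12.     0.55   1.2   -1.   ]
[ 0.763  5.43  12.     0.55   1.8   -2.   ]
[ 0.693  3.84  12.     0.55   1.8   -2.   ]
[ 0.692  1.17  12.     0.65   1.8   -2.   ]
[ 0.687  1.53  12.     0.55   1.8   -2.   ]
[ 0.629  2.1   12.     0.55   1.8   -2.   ]
[ 0.578  2.64  12.     0.55   1.8   -2.   ]
[ 0.567  5.16  12.     0.55   1.8   -1.   ]
```

```bash
sed -e 's/(8,9,10,11,12)/(11,12,13,14)/' -e 's/(.55,.65,.75)/(.45,.55,.65)/' -e 's/(1.2,1.8)/(1,1.5,2)/' -e 's/rc in(164,)/rc in(170,177)/' -e 's/wr,th,dx)/wr,th,dx,rc)/' -e 's/arange(0.3,5.7,.03)/arange(3.2,4.2,.02)/' ident.py > id2.py; sed -i 's/^seen=.*/for rc in(170,177):\n  print(*[np.round(r,3) for r in [r for r in res if r[-1]==rc][:4]],sep="\\n")\nraise SystemExit/' id2.py; timeout 500 python3 id2.py
python3 - <<'E'
from h import *
# box-top rectified map (z=50): edge positions along module x
ax=0.238-np.pi/2;ex=np.array([np.cos(ax),np.sin(ax)]);ey=np.array([-ex[1],ex[0]])
fs=[cam("top") for _ in range(8)];c=fs[0];f=np.mean([k["frame"] for k in fs],0).astype(np.float32).mean(2)
T=np.linalg.inv(np.array(c["cam_to_world"]))
def samp(X,Y,z):
    p=np.stack([487.2+ex[0]*X+ey[0]*Y,190.8+ex[1]*X+ey[1]*Y,z+0*X],-1).reshape(-1,3)
    uv=cv2.projectPoints(p@T[:3,:3].T+T[:3,3],np.zeros(3),np.zeros(3),c["mtx"],np.array(c["distortion"],float))[0].astype(np.float32)
    return cv2.remap(f,uv[...,0],uv[...,1],cv2.INTER_LINEAR).reshape(X.shape)
X,Y=np.meshgrid(np.arange(-40,41,2.),np.arange(-17,18,1.))
I=samp(X,Y,50)
o=np.abs(Y[:,0])>11
print("X profile box sides z50",dict(zip(X[0].astype(int).tolist(),I[o].mean(0).astype(int).tolist())))
print("marks z57: ",dict(zip(X[0].astype(int).tolist(),[ (int(a),int(b)) for a,b in zip(samp(X,Y,57)[(Y[:,0]>8)&(Y[:,0]<13)].mean(0),samp(X,Y,57)[(Y[:,0]<-8)&(Y[:,0]>-13)].mean(0))])))
E
```

```text
[  0.799   3.6    13.      0.55    2.     -2.    170.   ]
[  0.797   3.62   13.      0.55    2.     -2.    170.   ]
[  0.797   3.6    12.      0.55    1.     -1.    170.   ]
[  0.797   3.6    13.      0.45    1.5    -1.    170.   ]
[  0.799   3.64   13.      0.45    1.5    -1.    177.   ]
[  0.798   3.64   12.      0.55    1.     -1.    177.   ]
[  0.797   3.62   13.      0.45    1.5    -1.    177.   ]
[  0.797   3.64   13.      0.45    1.     -1.    177.   ]
X profile box sides z50 {-40: 137, -38: 136, -36: 135, -34: 133, -32: 127, -30: 118, -28: 109, -26: 102, -24: 96, -22: 89, -20: 81, -18: 77, -16: 74, -14: 75, -12: 75, -10: 75, -8: 74, -6: 74, -4: 77, -2: 81, 0: 82, 2: 80, 4: 78, 6: 76, 8: 76, 10: 77, 12: 78, 14: 78, 16: 81, 18: 85, 20: 90, 22: 96, 24: 96, 26: 92, 28: 77, 30: 67, 32: 66, 34: 80, 36: 101, 38: 121, 40: 130}
marks z57:  {-40: (140, 143), -38: (140, 143), -36: (139, 143), -34: (138, 143), -32: (135, 140), -30: (129, 131), -28: (117, 119), -26: (107, 106), -24: (100, 101), -22: (95, 94), -20: (84, 85), -18: (72, 74), -16: (63, 67), -14: (60, 64), -12: (59, 65), -10: (61, 65), -8: (63, 64), -6: (62, 65), -4: (63, 69), -2: (67, 76), 0: (73, 75), 2: (72, 71), 4: (69, 68), 6: (65, 65), 8: (62, 65), 10: (62, 65), 12: (63, 66), 14: (63, 65), 16: (67, 65), 18: (73, 71), 20: (80, 81), 22: (87, 93), 24: (94, 99), 26: (95, 98), 28: (88, 90), 30: (75, 75), 32: (67, 65), 34: (74, 65), 36: (92, 85), 38: (117, 108), 40: (133, 129)}
```

Both estimates identify the 6: about 3.64 visually and 3.75 by dead reckoning. I'll nudge it by about +0.08 rad to centre it: touch at the top, draw 1.8 mm, lift.

```bash
python3 go.py 487.1 192.2 266 -2.9036
```

```text
t 37.85 p [308.2 421.2 356.5] rot [ 3.1415  0.     -2.9039] q [ 0.87  0.28  1.66  0.    1.2  -0.94] F [0.1 0.6 0.1] gap 0.4 0.0
turn frac [ 0.  0. -0.] shift mm [-119.9 -264.7   90.5] frac [-2.998 -6.617  2.262]
```

{"name": "step_arm", "arguments": {"increments": [[[0, 0, 0, -0.428, -0.945, 0, 1], [0, 0, 0, -0.428, -0.945, 0, 1], [0, 0, 0, -0.428, -0.945, 0, 1], [0, 0, 0, -0.428, -0.945, 0, 1], [0, 0, 0, -0.428, -0.945, 0, 1]]]}}

```text
clock: 38.35
eef_pos: [436.6, 256.2, 356.6]
eef_rot: [3.142, 0.0, -2.904]
wrist_force: [-0.3, -0.2, 0.4]
finger_gap: 0.1
finger_force: 0.0
```

{"name": "step_arm", "arguments": {"increments": [[[0, 0, 0, -0.428, -0.945, 0, 1], [0, 0, 0, -0.43, -0.947, 0, 1], [0, 0, 0, 0, 0, 0.9, 1], [0, 0, 0, 0, 0, 0.8, 1], [0, 0, 0, 0, 0, 0, 1]]]}}

```text
clock: 38.85
eef_pos: [486.4, 191.6, 285.0]
eef_rot: [-3.141, -0.006, -2.905]
wrist_force: [-0.5, 0.0, -0.6]
finger_gap: 0.6
finger_force: 0.0
```

{"name": "step_arm", "arguments": {"increments": [[[0, 0, 0, 0, 0, 0.4, 1], [0, 0, 0, 0, 0, 0, 1], [0, 0, 0, 0, 0, 0, 1]]]}}

```text
clock: 39.15
eef_pos: [487.2, 192.4, 273.8]
eef_rot: [3.142, 0.001, -2.904]
wrist_force: [0.9, 0.1, 0.5]
finger_gap: 0.4
finger_force: 0.0
```

```bash
python3 go.py 487.1 192.2 263.3 -2.9036
```

```text
t 39.15 p [487.2 192.4 273.8] rot [ 3.1415e+00  1.1000e-03 -2.9035e+00] q [ 0.31  0.39  1.73 -0.    1.02 -1.5 ] F [0.9 0.1 0.5] gap 0.4 0.0
turn frac [0.    0.001 0.   ] shift mm [ 0.2 -0.2 10.5] frac [ 0.004 -0.005  0.264]
```

{"name": "step_arm", "arguments": {"increments": [[[0, 0, 0, 0, 0, 0.2, 1], [0, 0, 0, 0, 0, 0.05, 1], [0, 0, 0, 0, 0, 0, 1]]]}}

```text
clock: 39.45
eef_pos: [487.2, 192.3, 263.4]
eef_rot: [3.141, 0.001, -2.904]
wrist_force: [-2.3, 0.1, 6.4]
finger_gap: 0.5
finger_force: 3.4
```

{"name": "step_arm", "arguments": {"increments": [[[0, 0, 0, 0, 0, 0.02, 1], [0, 0, 0, 0, 0, 0, 1]]]}}

```text
clock: 39.65
eef_pos: [487.3, 192.3, 263.2]
eef_rot: [3.141, 0.002, -2.904]
wrist_force: [-4.4, -1.7, 14.2]
finger_gap: 0.3
finger_force: 7.3
```

{"name": "step_arm", "arguments": {"increments": [[[0, 0, 0, 0, -0.023, 0, 1], [0, 0, 0, 0, -0.023, 0, 1], [0, 0, 0, 0, 0, 0, 1], [0, 0, 0, 0, 0, 0, 1]]]}}

```text
clock: 40.05
eef_pos: [487.7, 190.5, 263.3]
eef_rot: [3.141, 0.002, -2.904]
wrist_force: [-5.0, -0.7, 16.1]
finger_gap: 0.7
finger_force: 7.7
```

{"name": "step_arm", "arguments": {"increments": [[[0, 0, 0, 0, 0, -0.1, 1], [0, 0, 0, 0, 0, -0.4, 1], [0, 0, 0, 0, 0, -0.8, 1], [0, 0, 0, 0, 0, -0.9, 1], [0, 0, 0, 0, 0.9, 0, 1]]]}}

```text
clock: 40.55
eef_pos: [480.0, 223.9, 354.5]
eef_rot: [3.141, 0.007, -2.907]
wrist_force: [1.1, 1.2, -0.9]
finger_gap: 0.5
finger_force: 0.0
```

{"name": "step_arm", "arguments": {"increments": [[[0, 0, 0, 0.5, 0.9, 0, 1], [0, 0, 0, 0.5, 0.9, 0, 1], [0, 0, 0, 0.5, 0.9, 0, 1], [0, 0, 0, 0.5, 0.9, 0, 1], [0, 0, 0, 0.5, 0.9, 0, 1]]]}}

```text
clock: 41.05
eef_pos: [338.1, 377.8, 350.0]
eef_rot: [3.141, 0.0, -2.904]
wrist_force: [0.6, -1.1, 1.5]
finger_gap: 0.3
finger_force: 0.0
```

{"name": "step_arm", "arguments": {"increments": [[[0, 0, 0, 0, 0, 0, 1], [0, 0, 0, 0, 0, 0, 1]]]}}

```text
clock: 41.25
eef_pos: [339.0, 377.1, 349.8]
eef_rot: [-3.142, 0.0, -2.902]
wrist_force: [-0.7, 0.4, -0.2]
finger_gap: 0.2
finger_force: 0.0
```

```bash
cp pics/look_a.png /tmp/a0.png; python3 look2.py b; sed 's/look_a/look_b/' id2.py > id3.py; timeout 400 python3 id3.py; python3 go.py
```

```text
[  0.827   3.7    13.      0.45    1.     -1.    170.   ]
[  0.825   3.68   13.      0.45    1.     -1.    170.   ]
[  0.821   3.7    13.      0.45    1.5    -1.    170.   ]
[  0.821   3.72   13.      0.45    1.     -1.    170.   ]
[  0.838   3.74   13.      0.45    1.     -1.    177.   ]
[  0.836   3.72   13.      0.45    1.     -1.    177.   ]
[  0.833   3.74   13.      0.45    1.5    -1.    177.   ]
[  0.832   3.76   13.      0.45    1.     -1.    177.   ]
t 42.05 p [339.4 376.8 349.6] rot [-3.1416 -0.     -2.9039] q [ 0.77  0.26  1.71 -0.    1.18 -1.04] F [ 0.8 -0.1  0.1] gap 0.5 0.0
```

```bash
python3 -c "
from cell import workorder
print(workorder.sign_off())"
```

```text
the job is handed in; nothing more can be done
None
```

Job handed in: the timer module is seated in the mixer bay, its thumbwheel measured at about 3.74 rad by camera (the 6 is 3.77), and the arm kept well clear of the sample cup throughout; the sign-off returned no verdict.

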